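Uncover the end cap, press it on, put the couplings back

TASK

Two couplings stand in the blue tray and block the yellow cap between them: leaving the cap where it is, first stand the green coupling in the middle of the green pad and the orange one in the middle of the orange pad. Then fetch the cap and press it straight down onto the brass spigot of the grey housing until it is fully home and stays there by itself, and only after that stand each coupling back upright in the tray, exactly where it stood before. Never tip a coupling over, and leave the carton, the screwdriver and the jar alone.

Things in the scene. Friction and masses are not known exactly. Their poses are not given: they have to be found in the camera images.
- tray: Blue open tray, fixed, 64 (its x) by 190 (its y) by 45 mm high, walls and floor 4 mm. Origin: centre of the underside. On its floor in a row along y: a coupling near y = -46 mm, the cap near y = 0, the other coupling near y = +46 mm (which colour at which end varies). A grey disc on the floor marks each coupling's place.
- coupling_green: Loose upright steel coupling with green band and green disc on top; 98 mm tall, about 0.16 kg. Foot flange 36 mm across, 12 mm high; grip sleeve 33 mm across from 42 to 82 mm above the underside; nipple 20 mm across above it. Origin: centre of the underside, z up its axis; round. Starts in one end of the tray.
- coupling_orange: Loose upright steel coupling with orange band and orange disc on top; 98 mm tall, about 0.16 kg. Foot flange 36 mm across, 12 mm high; grip sleeve 33 mm across from 42 to 82 mm above the underside; nipple 20 mm across above it. Origin: centre of the underside, z up its axis; round. Starts in one end of the tray.
- cap: Yellow ribbed plastic cap, loose, open side down in the middle of the tray; 36 mm across, 40 mm tall, blind bore from below 24 mm across and 34 mm deep; 0.04 kg. Origin: centre of the open lower rim, z up its axis; round.
- spigot (a point): Foot of the upright brass spigot (centre; z up), on a 48 mm boss of the fixed grey housing, 62 mm over the table, 10 over the housing's top (104 x 70 mm, centre 24 mm towards this point's -x). Spigot 27 mm high: foot 24.5 mm across, 7 high, then taper to 19 and chamfer to 15. The cap's rim rests loosely 9 mm up; 10 to 20 N push it home, rim on the boss, where friction holds it.
- pad_green: green parking pad: fixed round green disc with a dark spot in its middle, 76 mm across, 4 mm high. Origin: centre of its underside, on the table.
- pad_orange: orange parking pad: fixed round orange disc with a dark spot in its middle, 76 mm across, 4 mm high. Origin: centre of its underside, on the table.
- carton: Red carton, a bystander, 85 x 60 x 45 mm. Origin: centre of the underside.
- screwdriver: Screwdriver lying on the table, a bystander, about 0.2 m long, along its x axis.
- jar: Pale jar with black lid, a bystander, 56 mm across, 60 mm tall. Origin: centre of the underside.
Not all that is in view belongs to the job. Several things have the shape of the pad_orange; the one meant has the colours described above.

How it is judged (in metres and radians):
On the way, in this order (a step that is already met when the one before it is completed fails the run):
1. both couplings stand released on the pads of their own colour, the cap still in its place in the tray (horizontal distance between coupling_green and pad_green below 0.018 m and height (world z) of each of coupling_green, coupling_orange below 0.01 m and angle between each of coupling_green, coupling_orange's own z axis and vertical below 0.12 rad and contact force between the fingers and coupling_green below 0.3 N and linear speed of each of coupling_green, coupling_orange below 0.03 m/s and horizontal distance between coupling_orange and pad_orange below 0.018 m and contact force between the fingers and coupling_orange below 0.3 N and distance of cap from where it was at the start of the episode below 0.025 m and contact force between the fingers and cap below 0.3 N), for 0.2 s.
2. the cap is pressed fully home on the spigot and released, while both couplings still stand on their pads (horizontal distance between cap and spigot below 0.003 m and z of cap in the frame of spigot below 0.0025 m and angle between cap's own z axis and vertical below 0.1 rad and contact force between the fingers and cap below 0.3 N and linear speed of cap below 0.02 m/s and horizontal distance between coupling_green and pad_green below 0.018 m and height (world z) of each of coupling_green, coupling_orange below 0.01 m and angle between each of coupling_green, coupling_orange's own z axis and vertical below 0.12 rad and contact force between the fingers and coupling_green below 0.3 N and linear speed of each of coupling_green, coupling_orange below 0.03 m/s and horizontal distance between coupling_orange and pad_orange below 0.018 m and contact force between the fingers and coupling_orange below 0.3 N), for 0.2 s.
At the end, for the whole second after the job is handed in: The cap sits on the spigot with its rim within 2.5 mm of the boss, within 3 mm of its axis and upright (0.1 rad); each coupling stands upright (0.12 rad) within 13 mm of where it stood at the start; all are released and at rest (horizontal distance between cap and spigot below 0.003 m and z of cap in the frame of spigot below 0.0025 m and angle between cap's own z axis and vertical below 0.1 rad and contact force between the fingers and cap below 0.3 N and linear speed of each of cap, coupling_green, coupling_orange below 0.02 m/s and distance of each of coupling_green, coupling_orange from where it was at the start of the episode below 0.013 m and angle between each of coupling_green, coupling_orange's own z axis and vertical below 0.12 rad and contact force between the fingers and coupling_green below 0.3 N and angular speed of each of coupling_green, coupling_orange below 0.2 rad/s and contact force between the fingers and coupling_orange below 0.3 N); the robot touches nothing.
It fails at once if a coupling is tipped over (angle between any of coupling_green, coupling_orange's own z axis and vertical above 0.6 rad).
It fails at once if a bystander is disturbed (moved more than 25 mm) (distance of any of carton, screwdriver, jar from where it was at the start of the episode above 0.025 m).
It also fails if it takes over 123 s, if anything falls off the work surface, if the arm or the gripper's body presses on something with over 40 N, if the wrist force passes 120 N, or if a joint passes its speed limit or range.

ROBOT

A 7-joint arm with a two-finger parallel gripper is mounted at the origin on the work surface. World frame = base frame: x ahead of the robot, y to its left, z up, the work surface at z = 0. Lengths are in mm, angles in rad, forces in N, time in s.
With the tool pointing down it reaches from about 400 to 875 mm from the base axis. Payload 4.4 kg.
Tool frame: the origin (TCP) lies between the finger pads; the fingertips stand 11 mm ahead of it and the grasp point (between the pads) lies 8 mm behind it; y points along the fingers, x is the direction in which the jaws open and shut, and the axes are right-handed (so a half turn about y gives the same grasp; the last joint's range is limited). The gripper opens to 85 mm and grips with 20 to 120 N. Pads are 22 mm wide; open, the fingers measure 114 mm over their backs; the gripper's body (76 mm by 85 mm) begins 54 mm behind the grasp point. The pads swing forward as they close: fully open they stand 13 mm farther back than shut.
Start: joints at [-1.297, 0.628, 0.038, 1.517, -0.027, 0.996, -0.02], TCP at [216.621, 612.856, 242.313] pointing down, gripper open.
Joint ranges: [-3.06, 3.06], [-0.37, 2.12], [-1.25, 1.32], [0.18, 2.47], [-1.1, 4.24], [0.23, 1.98], [-2.94, 2.94]. Speed limits (rad/s): [2.57, 2.57, 3.14, 3.14, 3.14, 3.14, 3.14].

INTERFACE

Orientations are given as [roll, pitch, yaw] about the fixed x, y, z axes, in that order (R = Rz(yaw) Ry(pitch) Rx(roll)).
In Python, from cell import * gives the robot as it stands.
- The arm moves only by the shell command python3 -m jog 'ROWS'. ROWS is JSON, a list of rows, each an object of numbers: "x", "y", "z": the shift along the tool's x, y, z in mm; "ax", "ay", "az": the turn, a rotation vector about the tool's x, y, z in rad; "grip": the finger opening in mm, from 0 to 85.4. In form: [{"x": .., "y": .., "z": .., "ax": .., "ay": .., "az": .., "grip": ..}, ...]. A call has 1 to 5 rows; each row is the pose to reach, as a shift and turn from the pose commanded when the call began, along the tool's axes at that moment; what a row does not reach only later rows make up. A row lasts 1/10 s, in which the tool goes at most 50 mm and 8.59 degrees, less where a joint would pass 70% of its speed; a pose out of reach is approached as far as the arm can. A call with a gripper value outside its range is refused whole. The fingers move at their own pace and stop on an object; the grip force is fixed at half the most. Time passes only in rows, so rows that repeat a pose let the fingers close. It gives the time, the measured TCP pose, the force and the opening at its end, in the units of the state.
- read_state(): the state, without advancing time (a new reading comes with each control period).
- get_image(name): name is "scene" or "top" or "wrist"; returns a dict with "color" (480x640x3 uint8, red, green, blue), "vfov" (degrees; the focal length in pixels is half the picture's height over the tangent of half this angle, whatever the lens; pixels are square), "cx", "cy" (the principal point, pixels), "camera_from_world" (4x4, takes a point from world to camera coordinates). Camera axes: x right, y down, z forward; pixel columns grow to the right and rows downward; lengths in mm; the calibration is good to about 2 mm. A picture is of the moment at which its call begins. There is no depth.
- finish_job(): hands the job in, once; it reports no verdict.
The state is a dict: "clock": time; "qpos": joint angles; "qd": joint speeds; "tau": joint torques, N m; "eef_pos": TCP position; "tool_rot": TCP orientation; "force": force on the tool from outside, world axes, zero at the start; "torque": the same for the moment, N m; "width": finger opening in mm.
Only numpy, scipy, OpenCV 4.12 (cv2) and the standard library are available. Lean on these libraries where they do the work, as an engineer would, in place of code of your own. Each camera call takes 0.05 s, during which the arm holds its last target.

## Working session

There is one attempt and no reset: what is moved stays moved. The work goes in short steps, Python scripts to look and compute and a shell command to move; the robot and the scene stay as the last step left them, time stands still between calls to the robot, and variables do not carry over. Pictures are saved under pics/ and viewed, and the job is handed in when it is done.

```bash
ls; mkdir -p pics; python3 - <<'E'
from cell import *
import cv2
print(read_state())
for n in ["scene","top","wrist"]:
    im=get_image(n); cv2.imwrite(f"pics/{n}0.png",im["color"][:,:,::-1]); print(n,im["vfov"],im["cx"],im["cy"],im["camera_from_world"].round(3).tolist() if hasattr(im["camera_from_world"],'round') else im["camera_from_world"])
E
```

```text
pics
{'clock': 0.0, 'qpos': array([-1.29678643,  0.62935803,  0.03842942,  1.51832926, -0.0270065 ,
        0.99628129, -0.01999144]), 'qd': array([-0.00029041, -0.00094125, -0.00054852,  0.00082344, -0.00013102,
       -0.00112404,  0.00016231]), 'tau': array([ 7.25827958e-04, -5.63412344e+01,  1.22605562e+00, -1.93445742e+01,
        1.09393799e-02,  1.03213865e-02,  1.30301444e-05]), 'eef_pos': array([216.42006979, 612.29910929, 241.39349794]), 'tool_rot': array([-1.57080776,  0.00185836,  1.23100245]), 'force': array([ 0.47963175, -0.07312354,  1.34138038]), 'torque': array([0.02027632, 0.00472998, 0.03031962]), 'width': 85.49905339619758}
scene 43.16819531783981 324.7001630100543 245.05266362762234 [[0.512, 0.859, -0.011, -224.31], [0.712, -0.432, -0.553, -345.584], [-0.48, 0.276, -0.833, 1519.459], [0.0, 0.0, 0.0, 1.0]]
top 47.62853829661668 317.0185518190325 238.22182302458236 [[-0.022, -1.0, -0.017, -27.958], [-0.992, 0.024, -0.121, 523.503], [0.121, 0.014, -0.993, 1293.596], [0.0, 0.0, 0.0, 1.0]]
wrist 64.63566782013146 312.9413225240699 237.36567708743937 [[0.333, 0.943, -0.001, -650.18], [0.893, -0.315, 0.321, -41.511], [0.302, -0.108, -0.947, 381.014], [0.0, 0.0, 0.0, 1.0]]
```

View images.

View pics/top0.png

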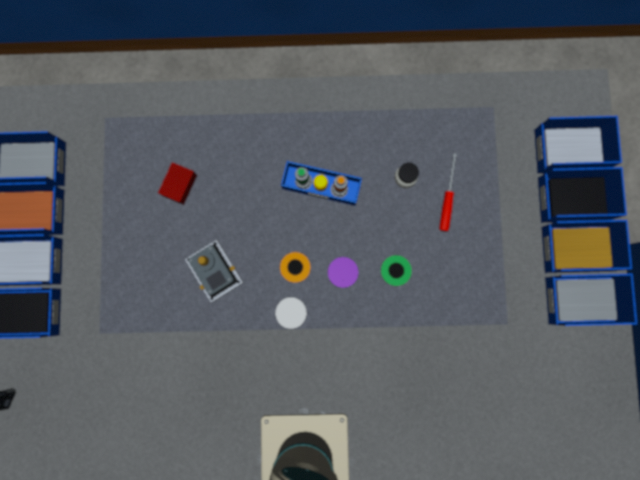

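View pics/scene0.png

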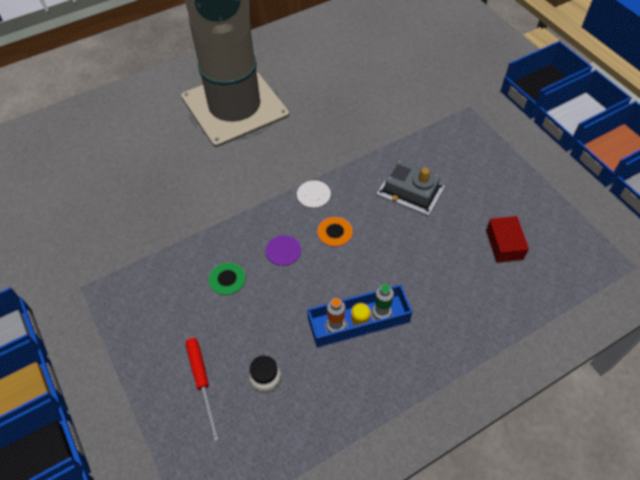

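View pics/wrist0.png

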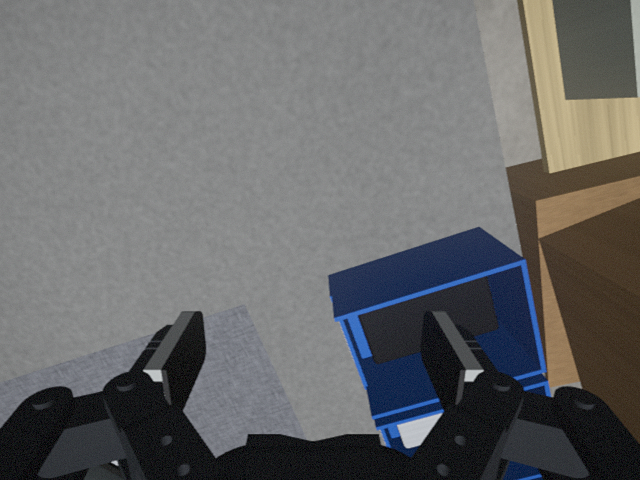

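```bash
cat > h.py <<'E'
from cell import *
import cv2, numpy as np
def cam(im):
    f=240/np.tan(np.radians(im["vfov"]/2)); M=np.array(im["camera_from_world"]); return f,M
def ray(im,u,v,z):
    f,M=cam(im); d=np.array([(u-im["cx"])/f,(v-im["cy"])/f,1]); R=M[:3,:3]; c=-R.T@M[:3,3]; d=R.T@d
    return c+d*(z-c[2])/d[2]
def proj(im,p):
    f,M=cam(im); q=M[:3,:3]@np.array(p)+M[:3,3]; return q[:2]/q[2]*f+[im["cx"],im["cy"]]
def crop(im,x0,y0,x1,y1,k,name):
    c=im["color"][y0:y1,x0:x1,::-1]; cv2.imwrite("pics/"+name,cv2.resize(c,None,fx=k,fy=k,interpolation=cv2.INTER_CUBIC))
E
python3 - <<'E'
from h import *
im=get_image("top"); crop(im,270,150,430,220,5,"t_tray.png"); crop(im,170,230,430,330,3,"t_pads.png")
crop(im,180,235,250,305,8,"t_h.png")
im=get_image("scene"); crop(im,300,270,420,350,6,"s_tray.png"); crop(im,370,150,460,220,8,"s_h.png")
E
```

```text
(no output)
```

View pics/t_tray.png

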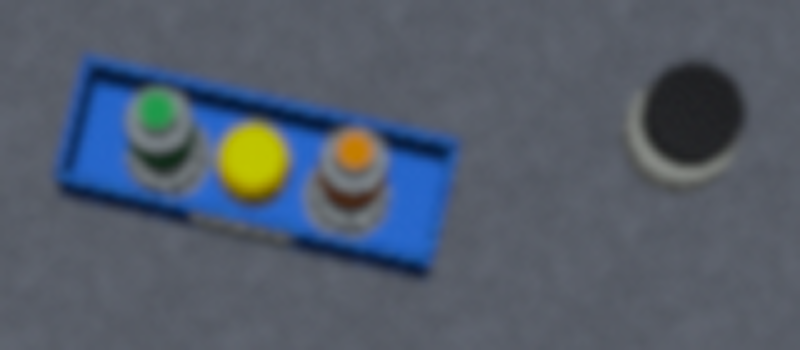

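View pics/t_pads.png

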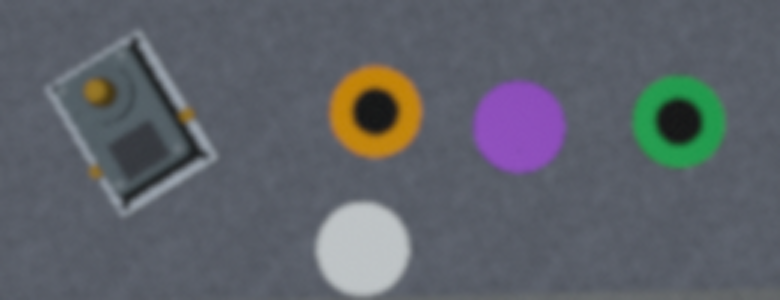

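View pics/t_h.png

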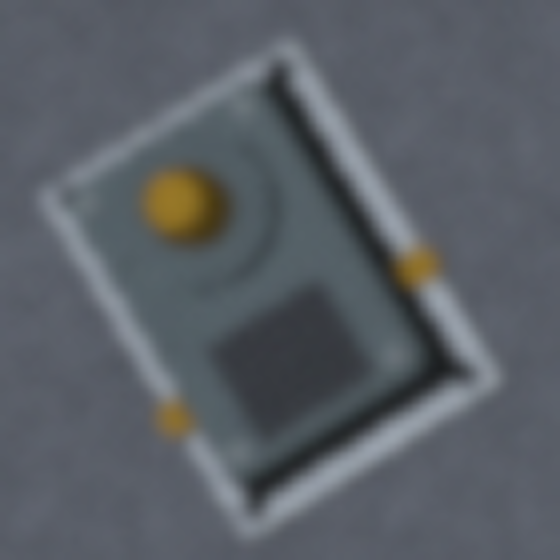

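View pics/s_tray.png

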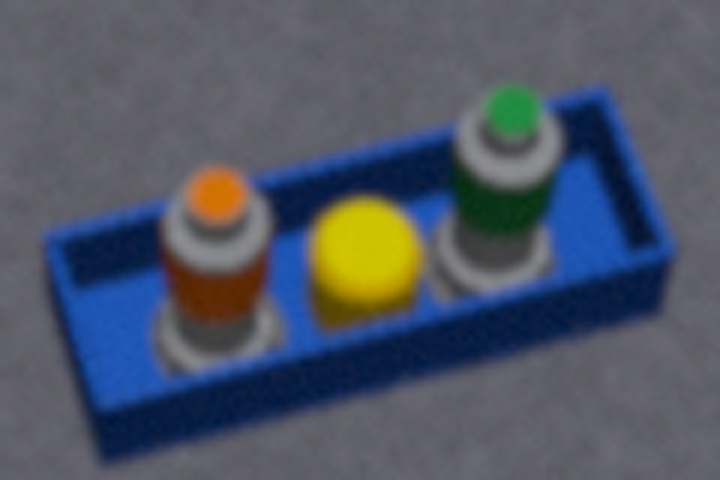

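View pics/s_h.png

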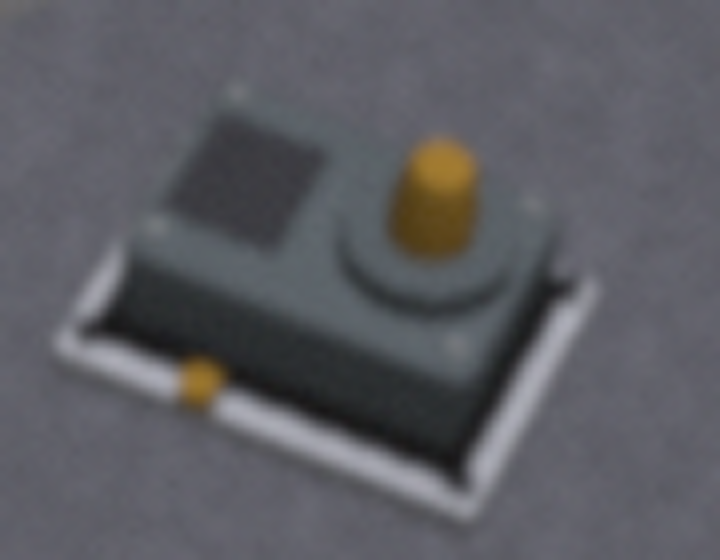

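```bash
python3 - <<'E'
from h import *
t=get_image("top"); s=get_image("scene")
for n,a,b,z in [("green",(301.4,171.8),(385.5,288.5),102),("orange",(341,180.2),(336.2,302.5),102),("cap",(321,181.6),(360.8,309.5),44),("spig",(202.5,260.4),(425.4,170.4),89),("padO",(295.3,267),(335,231.5),4),("padG",(396.3,270.3),(227.3,278),4),
 ("jar",(408,172.5),(264,369),60),("carton",(178,182),(507,236),45)]:
    print(n,ray(t,*a,z).round(1),ray(s,*b,z).round(1))
# tray corners top rim z45: from crop
for c in [(88,62),(455,145),(430,265),(62,180)]:
    print(ray(t,270+c[0]/5,150+c[1]/5,45).round(1))
E
```

```text
green [671.7  -8.2 102. ] [671.   -8.3 102. ]
orange [ 649.2 -100.3  102. ] [ 649.1 -100.6  102. ]
cap [660.3 -53.3  44. ] [659.7 -52.   44. ]
spig [470.2 226.6  89. ] [471.5 228.8  89. ]
padO [455.7  15.5   4. ] [456.4  14.7   4. ]
padG [ 441.7 -233.4    4. ] [ 441.1 -233.8    4. ]
jar [ 673.5 -263.7   60. ] [ 677.2 -266.9   60. ]
carton [668.3 297.4  45. ] [672.7 294.5  45. ]
[710.3  27.6  45. ]
[ 664. -151.   45.]
[ 604.9 -137.    45. ]
[651.6  41.2  45. ]
```

```bash
cat >> h.py <<'E'
from scipy.spatial.transform import Rotation as Ro
def go(x,y,z,yaw):
    s=read_state(); R=Ro.from_euler('xyz',s["tool_rot"]); T=Ro.from_euler('xyz',[-np.pi/2,0,yaw])
    d=R.inv().apply(np.array([x,y,z])-s["eef_pos"]); w=(R.inv()*T).as_rotvec()
    print("t%.2f"%s["clock"],"pos",s["eef_pos"].round(1),"rot",s["tool_rot"].round(3),"F",s["force"].round(1),"w%.1f"%s["width"])
    print("shift",d.round(1),"turn",w.round(3))
E
python3 - <<'E'
from h import *
go(671.4,-8.2,240,-0.237)
E
```

```text
t0.35 pos [216.6 612.7 242.1] rot [-1.571  0.     1.231] F [-0.4  0.1  0.4] w85.5
shift [-433.9    2.3 -635.8] turn [ 0.     1.468 -0.   ]
```

```bash
python3 -m jog '[{"x":-434,"y":2,"z":-636,"ay":1.468},{"x":-434,"y":2,"z":-636,"ay":1.468},{"x":-434,"y":2,"z":-636,"ay":1.468},{"x":-434,"y":2,"z":-636,"ay":1.468},{"x":-434,"y":2,"z":-636,"ay":1.468}]'; python3 -c "
from h import *
go(671.4,-8.2,240,-0.237)"
```

```text
t0.35 pos [216.6 612.7 242.1] rot [-1.571  0.     1.231] F [-0.4  0.1  0.4] w85.5
shift [-433.9    2.3 -635.8] turn [ 0.     1.468 -0.   ]$[0]: bad value
```

```bash
python3 -m jog '[{"x":-150.0,"y":2.0,"z":-200.0,"ax":0,"ay":0.7,"az":0,"grip":85},{"x":-150.0,"y":2.0,"z":-200.0,"ax":0,"ay":0.7,"az":0,"grip":85},{"x":-150.0,"y":2.0,"z":-200.0,"ax":0,"ay":0.7,"az":0,"grip":85},{"x":-150.0,"y":2.0,"z":-200.0,"ax":0,"ay":0.7,"az":0,"grip":85},{"x":-150.0,"y":2.0,"z":-200.0,"ax":0,"ay":0.7,"az":0,"grip":85}]'; python3 -c "
from h import *
go(671.4,-8.2,240,-0.237)"
```

```text
clock: 0.85
eef_pos: [356.0, 403.1, 240.6]
tool_rot: [-1.571, -0.001, 0.526]
force: [0.5, 0.2, 0.1]
width: 84.7
t0.85 pos [356.  403.1 240.6] rot [-1.571e+00 -1.000e-03  5.260e-01] F [0.5 0.2 0.1] w84.7
shift [ 6.620e+01  5.000e-01 -5.141e+02] turn [-0.     0.763  0.001]
```

```bash
python3 -m jog '[{"x":33,"z":-257,"ay":0.763},{"x":33,"z":-257,"ay":0.763},{"x":33,"z":-257,"ay":0.763},{"x":33,"z":-257,"ay":0.763},{"x":33,"z":-257,"ay":0.763}]'; python3 -c "
from h import *
go(671.4,-8.2,240,-0.237)"
```

```text
t0.85 pos [356.  403.1 240.6] rot [-1.571e+00 -1.000e-03  5.260e-01] F [0.5 0.2 0.1] w84.7
shift [ 6.620e+01  5.000e-01 -5.141e+02] turn [-0.     0.763  0.001]$[0]: bad value
```

All fields appear to be required; I'll give them.

```bash
python3 -m jog '[{"x":33,"y":0,"z":-245,"ax":0,"ay":0.7,"az":0,"grip":85},{"x":33,"y":0,"z":-245,"ax":0,"ay":0.7,"az":0,"grip":85},{"x":33,"y":0,"z":-245,"ax":0,"ay":0.7,"az":0,"grip":85},{"x":33,"y":0,"z":-245,"ax":0,"ay":0.7,"az":0,"grip":85},{"x":33,"y":0,"z":-245,"ax":0,"ay":0.7,"az":0,"grip":85}]'; python3 -c "
from h import *
go(671.4,-8.2,200,-0.237)"
```

```text
clock: 1.35
eef_pos: [508.9, 208.4, 240.6]
tool_rot: [-1.57, -0.001, -0.175]
force: [0.4, 0.7, -0.8]
width: 85.2
t1.35 pos [508.9 208.4 240.6] rot [-1.57e+00 -1.00e-03 -1.75e-01] F [ 0.4  0.7 -0.8] w85.2
shift [ 197.6   40.7 -185.1] turn [-0.     0.062  0.001]
```

```bash
python3 -m jog '[{"x":197,"y":0,"z":-185,"ax":0,"ay":0.062,"az":0,"grip":85},{"x":197,"y":0,"z":-185,"ax":0,"ay":0.062,"az":0,"grip":85},{"x":197,"y":0,"z":-185,"ax":0,"ay":0.062,"az":0,"grip":85},{"x":197,"y":0,"z":-185,"ax":0,"ay":0.062,"az":0,"grip":85},{"x":197,"y":0,"z":-185,"ax":0,"ay":0.062,"az":0,"grip":85}]';  python3 -m jog '[{"x":25,"y":0,"z":-22,"ax":0,"ay":0,"az":0,"grip":85},{"x":25,"y":0,"z":-22,"ax":0,"ay":0,"az":0,"grip":85}]'; python3 -c "
from h import *
go(671.4,-8.2,240,-0.237)
im=get_image('wrist');cv2.imwrite('pics/w1.png',im['color'][:,:,::-1])
for p in [(671.5,-8.2,102),(649.1,-100.4,102),(660,-52.7,44)]: print(proj(im,p))
"
```

```text
clock: 1.85
eef_pos: [659.6, 9.4, 240.3]
tool_rot: [-1.57, -0.0, -0.231]
force: [1.7, 1.9, 0.1]
width: 85.1
clock: 2.05
eef_pos: [679.6, -23.7, 240.2]
tool_rot: [-1.575, -0.003, -0.239]
force: [-0.2, -0.6, -0.7]
width: 85.2
t2.05 pos [679.6 -23.7 240.2] rot [-1.575 -0.003 -0.239] F [-0.2 -0.6 -0.7] w85.2
shift [-11.6   0.1  13.1] turn [ 0.004 -0.002  0.003]
[296.9609889  209.66364846]
[298.57726429 322.6564533 ]
[299.26031045 242.11079424]
```

View pics/w1.png

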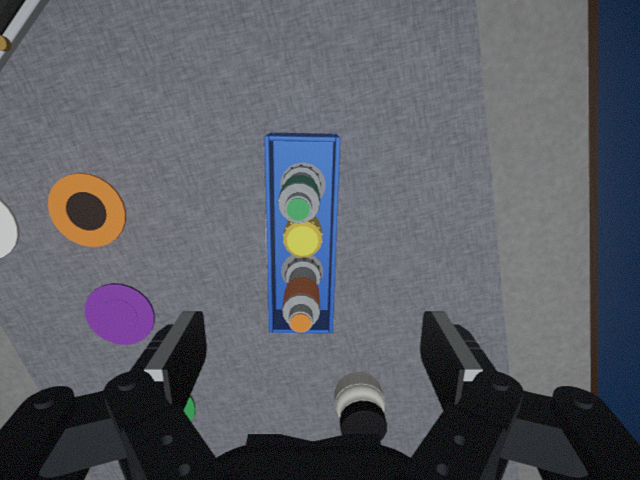

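```bash
python3 -m jog '[{"x":-12,"y":0,"z":13,"ax":0,"ay":0,"az":0,"grip":85},{"x":-12,"y":0,"z":13,"ax":0,"ay":0,"az":0,"grip":85},{"x":-12,"y":0,"z":13,"ax":0,"ay":0,"az":0,"grip":85},{"x":-12,"y":0,"z":13,"ax":0,"ay":0,"az":0,"grip":85}]'; python3 -c "
from h import *
go(672,-8.4,64,-0.237)
im=get_image('wrist');crop(im,250,120,350,340,3,'w2.png')
for p in [(671.5,-8.2,102),(649.1,-100.4,102),(660,-52.7,44)]: print(proj(im,p))
"
```

```text
clock: 2.5
eef_pos: [668.9, 0.5, 240.7]
tool_rot: [-1.571, -0.0, -0.229]
force: [-0.6, 0.3, 0.3]
width: 85.1
t2.50 pos [6.689e+02 5.000e-01 2.407e+02] rot [-1.571 -0.    -0.229] F [-0.6  0.3  0.3] w85.1
shift [  5.  176.7  -8. ] turn [-0.     0.008  0.   ]
[319.11103145 237.39208931]
[317.43092864 345.31278015]
[316.70118139 264.05616889]
```

View pics/w2.png

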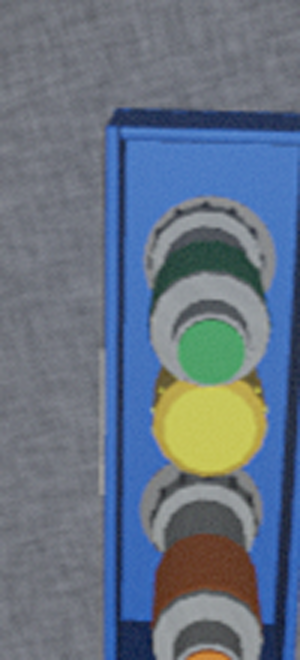

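```bash
python3 -m jog '[{"x":5,"y":0,"z":-8,"ax":0,"ay":0.008,"az":0,"grip":85},{"x":5,"y":45,"z":-8,"ax":0,"ay":0.008,"az":0,"grip":85},{"x":5,"y":90,"z":-8,"ax":0,"ay":0.008,"az":0,"grip":85},{"x":5,"y":120,"z":-8,"ax":0,"ay":0.008,"az":0,"grip":85},{"x":5,"y":120,"z":-8,"ax":0,"ay":0.008,"az":0,"grip":85}]'; python3 -c "
from h import *
go(672,-8.4,64,-0.237)
im=get_image('wrist');cv2.imwrite('pics/w3.png',im['color'][:,:,::-1])
for p in [(671.5,-8.2,102),(649.1,-100.4,102),(660,-52.7,44)]: print(proj(im,p))
"
```

```text
clock: 3.05
eef_pos: [668.9, -10.4, 115.6]
tool_rot: [-1.573, 0.009, -0.24]
force: [-0.4, 0.2, 1.1]
width: 84.9
t3.05 pos [668.9 -10.4 115.6] rot [-1.573  0.009 -0.24 ] F [-0.4  0.2  1.1] w84.9
shift [ 3.  51.5  2.9] turn [ 0.002 -0.003 -0.009]
[318.48979691 306.5584365 ]
[317.95396796 471.08901269]
[316.71793432 326.19689313]
```

View pics/w3.png

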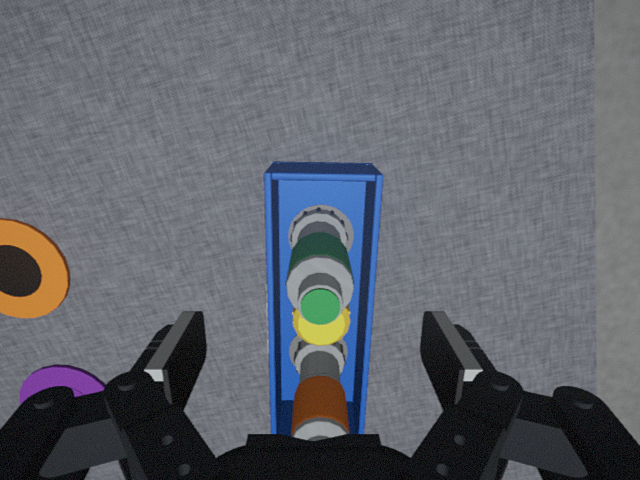

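```bash
python3 -m jog '[{"x":1,"y":0,"z":1,"ax":0,"ay":0,"az":0,"grip":85},{"x":1,"y":20,"z":1,"ax":0,"ay":0,"az":0,"grip":85},{"x":1,"y":40,"z":1,"ax":0,"ay":0,"az":0,"grip":85},{"x":1,"y":52,"z":1,"ax":0,"ay":0,"az":0,"grip":85},{"x":1,"y":52,"z":1,"ax":0,"ay":0,"az":0,"grip":85}]';python3 -m jog '[{"x":0,"y":0,"z":0,"ax":0,"ay":0,"az":0,"grip":85},{"x":0,"y":0,"z":0,"ax":0,"ay":0,"az":0,"grip":85}]'; python3 -c "
from h import *
go(672,-8.4,64,-0.237)"
```

```text
clock: 3.6
eef_pos: [673.4, -9.1, 68.3]
tool_rot: [-1.571, 0.0, -0.239]
force: [0.1, -0.6, -0.7]
width: 84.8
clock: 3.8
eef_pos: [674.5, -9.3, 69.9]
tool_rot: [-1.57, -0.003, -0.239]
force: [-0.6, 0.6, 0.3]
width: 84.9
t3.80 pos [674.5  -9.3  69.9] rot [-1.57  -0.003 -0.239] F [-0.6  0.6  0.3] w84.9
shift [-2.7  5.9  0.3] turn [-0.    -0.002  0.003]
```

```bash
python3 -m jog '[{"x":-2,"y":5,"z":0,"ax":0,"ay":0,"az":0,"grip":85},{"x":-2,"y":5,"z":0,"ax":0,"ay":0,"az":0,"grip":60},{"x":-2,"y":5,"z":0,"ax":0,"ay":0,"az":0,"grip":36},{"x":-2,"y":5,"z":0,"ax":0,"ay":0,"az":0,"grip":36},{"x":-2,"y":5,"z":0,"ax":0,"ay":0,"az":0,"grip":30}]';python3 -m jog '[{"x":0,"y":0,"z":0,"ax":0,"ay":0,"az":0,"grip":20},{"x":0,"y":0,"z":0,"ax":0,"ay":0,"az":0,"grip":20},{"x":0,"y":0,"z":0,"ax":0,"ay":0,"az":0,"grip":20},{"x":0,"y":0,"z":0,"ax":0,"ay":0,"az":0,"grip":20}]'; python3 -c "
from h import *
for i in range(4): go(672,-8.4,64,-0.237); get_image('top')"
```

```text
clock: 4.3
eef_pos: [671.7, -8.7, 63.5]
tool_rot: [-1.571, -0.0, -0.239]
force: [-0.7, -0.3, 2.7]
width: 31.0
clock: 4.7
eef_pos: [671.6, -8.6, 63.6]
tool_rot: [-1.571, -0.0, -0.239]
force: [-0.6, -0.0, 3.1]
width: 30.4
t4.70 pos [671.6  -8.6  63.6] rot [-1.571 -0.    -0.239] F [-0.6 -0.   3.1] w30.4
shift [ 0.3 -0.4  0.3] turn [-0.    -0.002  0.   ]
t4.75 pos [671.6  -8.6  63.6] rot [-1.571 -0.    -0.239] F [-0.7 -0.3  4.2] w30.6
shift [ 0.3 -0.4  0.3] turn [-0.    -0.002  0.   ]
t4.80 pos [671.6  -8.6  63.6] rot [-1.571 -0.    -0.239] F [-0.8  0.3  4.2] w30.4
shift [ 0.3 -0.4  0.3] turn [-0.    -0.002  0.   ]
t4.85 pos [671.6  -8.6  63.6] rot [-1.571 -0.    -0.239] F [-1.6  1.1  4.8] w30.4
shift [ 0.3 -0.4  0.3] turn [-0.    -0.002  0.   ]
```

```bash
python3 -m jog '[{"x":0,"y":-10,"z":0,"ax":0,"ay":0,"az":0,"grip":20},{"x":0,"y":-30,"z":0,"ax":0,"ay":0,"az":0,"grip":20},{"x":0,"y":-60,"z":0,"ax":0,"ay":0,"az":0,"grip":20},{"x":0,"y":-100,"z":0,"ax":0,"ay":0,"az":0,"grip":20},{"x":0,"y":-150,"z":0,"ax":0,"ay":0,"az":0,"grip":20}]'; python3 -c "
from h import *
go(441.4,-233.6,213,-0.239)
im=get_image('wrist');cv2.imwrite('pics/w4.png',im['color'][:,:,::-1])
"
```

```text
clock: 5.4
eef_pos: [669.8, -8.3, 212.9]
tool_rot: [-1.572, 0.004, -0.239]
force: [0.3, 0.6, -1.2]
width: 30.3
t5.40 pos [669.8  -8.3 212.9] rot [-1.572  0.004 -0.239] F [ 0.3  0.6 -1.2] w30.3
shift [-168.5    1.  -273. ] turn [ 0.001 -0.    -0.004]
```

View pics/w4.png

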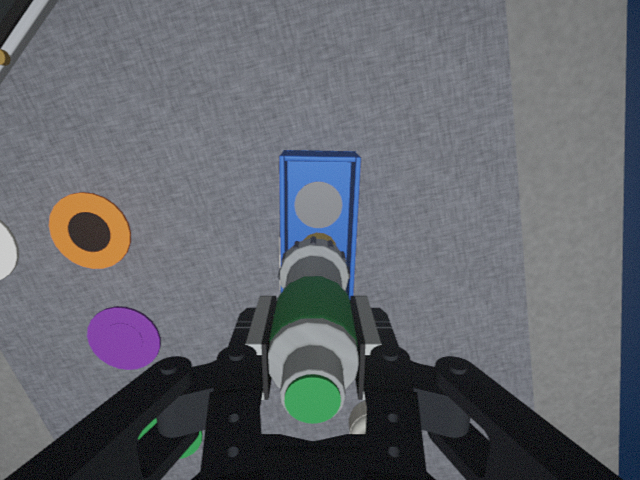

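```bash
python3 -m jog '[{"x":-22,"y":0,"z":-36,"ax":0,"ay":0,"az":0,"grip":20},{"x":-46,"y":0,"z":-75,"ax":0,"ay":0,"az":0,"grip":20},{"x":-72,"y":0,"z":-116,"ax":0,"ay":0,"az":0,"grip":20},{"x":-97,"y":0,"z":-157,"ax":0,"ay":0,"az":0,"grip":20},{"x":-121,"y":0,"z":-196,"ax":0,"ay":0,"az":0,"grip":20}]'; python3 -c "
from h import *
go(441.4,-233.6,120,-0.239)
"
```

```text
clock: 5.95
eef_pos: [505.6, -171.6, 213.4]
tool_rot: [-1.571, -0.0, -0.239]
force: [0.8, -1.3, -0.8]
width: 30.4
t5.95 pos [ 505.6 -171.6  213.4] rot [-1.571 -0.    -0.239] F [ 0.8 -1.3 -0.8] w30.4
shift [-47.7  93.4 -75.4] turn [ 0. -0.  0.]
```

```bash
python3 -m jog '[{"x":-24,"y":15,"z":-38,"ax":0,"ay":0,"az":0,"grip":20},{"x":-48,"y":45,"z":-75,"ax":0,"ay":0,"az":0,"grip":20},{"x":-48,"y":75,"z":-75,"ax":0,"ay":0,"az":0,"grip":20},{"x":-48,"y":93,"z":-75,"ax":0,"ay":0,"az":0,"grip":20},{"x":-48,"y":93,"z":-75,"ax":0,"ay":0,"az":0,"grip":20}]'; python3 -m jog '[{"x":0,"y":0,"z":0,"ax":0,"ay":0,"az":0,"grip":20},{"x":0,"y":0,"z":0,"ax":0,"ay":0,"az":0,"grip":20}]'; python3 -c "
from h import *
go(441.4,-233.6,64,-0.239)
im=get_image('wrist');cv2.imwrite('pics/w5.png',im['color'][:,:,::-1])
print(proj(im,(441.4,-233.6,4)))
"
```

```text
clock: 6.45
eef_pos: [441.2, -231.4, 118.4]
tool_rot: [-1.57, 0.005, -0.24]
force: [0.1, -0.6, -0.7]
width: 30.4
clock: 6.65
eef_pos: [444.1, -232.1, 121.3]
tool_rot: [-1.571, -0.002, -0.238]
force: [0.8, -0.0, -0.8]
width: 30.5
t6.65 pos [ 444.1 -232.1  121.3] rot [-1.571 -0.002 -0.238] F [ 0.8 -0.  -0.8] w30.5
shift [-2.3 57.3 -2.1] turn [0.    0.001 0.002]
[309.70170794 239.1928742 ]
```

View pics/w5.png

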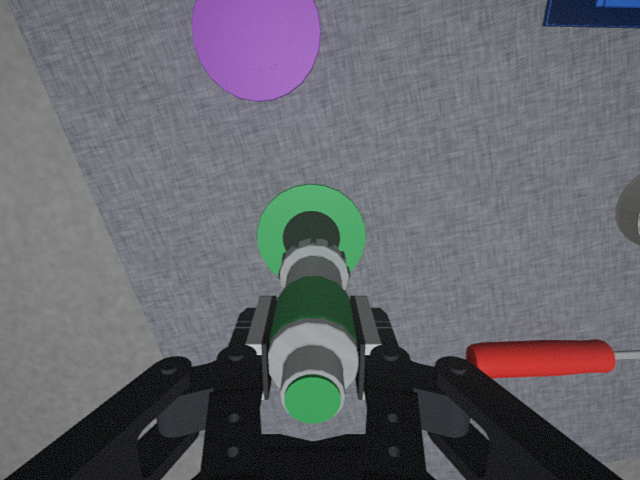

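```bash
python3 -m jog '[{"x":-1,"y":20,"z":-2,"ax":0,"ay":0,"az":0,"grip":20},{"x":-2,"y":38,"z":-2,"ax":0,"ay":0,"az":0,"grip":20},{"x":-2,"y":50,"z":-2,"ax":0,"ay":0,"az":0,"grip":20},{"x":-2,"y":54,"z":-2,"ax":0,"ay":0,"az":0,"grip":20},{"x":-2,"y":54,"z":-2,"ax":0,"ay":0,"az":0,"grip":20}]'; python3 -m jog '[{"x":0,"y":0,"z":0,"ax":0,"ay":0,"az":0,"grip":20},{"x":0,"y":0,"z":0,"ax":0,"ay":0,"az":0,"grip":20},{"x":0,"y":0,"z":0,"ax":0,"ay":0,"az":0,"grip":20}]'; python3 -c "
from h import *
go(441.4,-233.6,64,-0.239)
"
```

```text
clock: 7.2
eef_pos: [440.9, -233.3, 66.3]
tool_rot: [-1.571, 0.0, -0.239]
force: [-0.3, 0.1, -1.0]
width: 30.4
clock: 7.5
eef_pos: [441.1, -233.5, 66.8]
tool_rot: [-1.571, -0.001, -0.239]
force: [-1.2, 1.2, -1.4]
width: 30.8
t7.50 pos [ 441.1 -233.5   66.8] rot [-1.571e+00 -1.000e-03 -2.390e-01] F [-1.2  1.2 -1.4] w30.8
shift [ 0.4  2.8 -0. ] turn [0.    0.    0.001]
```

```bash
python3 -m jog '[{"x":0,"y":1.5,"z":0,"ax":0,"ay":0,"az":0,"grip":20},{"x":0,"y":3,"z":0,"ax":0,"ay":0,"az":0,"grip":20},{"x":0,"y":3,"z":0,"ax":0,"ay":0,"az":0,"grip":20},{"x":0,"y":3,"z":0,"ax":0,"ay":0,"az":0,"grip":20}]'; python3 -c "
from h import *
go(441.4,-233.6,64,-0.239)
"
```

```text
clock: 7.9
eef_pos: [440.9, -233.4, 63.5]
tool_rot: [-1.571, -0.0, -0.239]
force: [-0.2, -0.5, 4.0]
width: 30.5
t7.90 pos [ 440.9 -233.4   63.5] rot [-1.571 -0.    -0.239] F [-0.2 -0.5  4. ] w30.5
shift [ 0.6 -0.5 -0. ] turn [-0. -0.  0.]
```

Touching down (4 N). Release and rise.

```bash
python3 -m jog '[{"x":0,"y":0,"z":0,"ax":0,"ay":0,"az":0,"grip":36},{"x":0,"y":0,"z":0,"ax":0,"ay":0,"az":0,"grip":45},{"x":0,"y":0,"z":0,"ax":0,"ay":0,"az":0,"grip":85},{"x":0,"y":0,"z":0,"ax":0,"ay":0,"az":0,"grip":85},{"x":0,"y":0,"z":0,"ax":0,"ay":0,"az":0,"grip":85}]';python3 -m jog '[{"x":0,"y":-15,"z":0,"ax":0,"ay":0,"az":0,"grip":85},{"x":0,"y":-40,"z":0,"ax":0,"ay":0,"az":0,"grip":85},{"x":0,"y":-80,"z":0,"ax":0,"ay":0,"az":0,"grip":85},{"x":0,"y":-120,"z":0,"ax":0,"ay":0,"az":0,"grip":85},{"x":0,"y":-120,"z":0,"ax":0,"ay":0,"az":0,"grip":85}]'; python3 -c "
from h import *
go(649.2,-100.4,183,-0.239)
im=get_image('wrist');cv2.imwrite('pics/w6.png',im['color'][:,:,::-1])
print(proj(im,(441.4,-233.6,4)))
"
```

```text
clock: 8.4
eef_pos: [440.6, -233.3, 63.2]
tool_rot: [-1.571, 0.0, -0.239]
force: [0.0, -0.7, 0.2]
width: 84.3
clock: 8.9
eef_pos: [443.3, -235.2, 187.7]
tool_rot: [-1.573, -0.009, -0.239]
force: [-0.5, -0.7, 0.5]
width: 85.1
t8.90 pos [ 443.3 -235.2  187.7] rot [-1.573 -0.009 -0.239] F [-0.5 -0.7  0.5] w85.1
shift [168.1   5.9 179.7] turn [ 0.002 -0.     0.009]
[308.75612773 210.2481695 ]
```

View pics/w6.png

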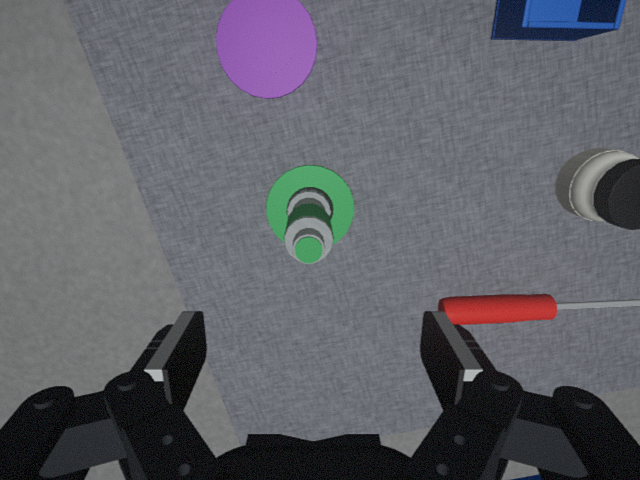

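```bash
python3 -m jog '[{"x":28,"y":-10,"z":30,"ax":0,"ay":0,"az":0,"grip":85},{"x":61,"y":-10,"z":65,"ax":0,"ay":0,"az":0,"grip":85},{"x":94,"y":-10,"z":100,"ax":0,"ay":0,"az":0,"grip":85},{"x":128,"y":-5,"z":136,"ax":0,"ay":0,"az":0,"grip":85},{"x":150,"y":0,"z":160,"ax":0,"ay":0,"az":0,"grip":85}]';python3 -m jog '[{"x":18,"y":5,"z":20,"ax":0,"ay":0,"az":0,"grip":85},{"x":18,"y":5,"z":20,"ax":0,"ay":0,"az":0,"grip":85},{"x":18,"y":5,"z":20,"ax":0,"ay":0,"az":0,"grip":85},{"x":18,"y":5,"z":20,"ax":0,"ay":0,"az":0,"grip":85}]'; python3 -c "
from h import *
go(649.2,-100.4,64,-0.239)
im=get_image('wrist');cv2.imwrite('pics/w7.png',im['color'][:,:,::-1])
print(proj(im,(649.2,-100.4,102)))
"
```

```text
clock: 9.45
eef_pos: [626.5, -109.6, 181.4]
tool_rot: [-1.569, 0.001, -0.236]
force: [-0.2, 0.4, 0.7]
width: 84.9
clock: 9.85
eef_pos: [645.1, -99.6, 177.6]
tool_rot: [-1.572, 0.002, -0.241]
force: [0.2, -1.5, -1.4]
width: 85.1
t9.85 pos [645.1 -99.6 177.6] rot [-1.572  0.002 -0.241] F [ 0.2 -1.5 -1.4] w85.1
shift [  4.4 113.6   0.3] turn [ 0.001 -0.002 -0.002]
[320.74923827 258.57815344]
```

View pics/w7.png

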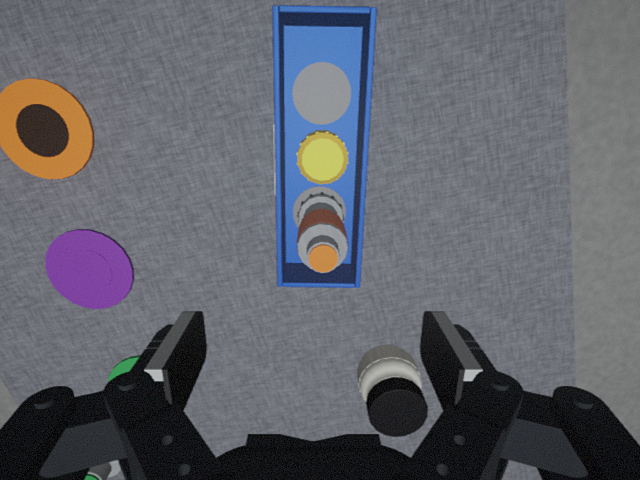

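```bash
python3 -m jog '[{"x":4,"y":20,"z":0,"ax":0,"ay":0,"az":0,"grip":85},{"x":5,"y":55,"z":0,"ax":0,"ay":0,"az":0,"grip":85},{"x":5,"y":85,"z":0,"ax":0,"ay":0,"az":0,"grip":85},{"x":5,"y":106,"z":0,"ax":0,"ay":0,"az":0,"grip":85},{"x":5,"y":109,"z":0,"ax":0,"ay":0,"az":0,"grip":85}]';python3 -m jog '[{"x":0,"y":0,"z":0,"ax":0,"ay":0,"az":0,"grip":85},{"x":0,"y":0,"z":0,"ax":0,"ay":0,"az":0,"grip":85},{"x":0,"y":0,"z":0,"ax":0,"ay":0,"az":0,"grip":85}]'; python3 -c "
from h import *
go(649.8,-100.5,64,-0.239)"
```

```text
clock: 10.4
eef_pos: [648.6, -100.0, 66.8]
tool_rot: [-1.571, 0.006, -0.241]
force: [0.1, 0.2, 0.5]
width: 84.7
clock: 10.7
eef_pos: [652.3, -99.9, 71.0]
tool_rot: [-1.571, -0.003, -0.239]
force: [0.2, -0.1, 0.6]
width: 85.2
t10.70 pos [652.3 -99.9  71. ] rot [-1.571 -0.003 -0.239] F [ 0.2 -0.1  0.6] w85.2
shift [-2.3  7.  -1.2] turn [-0.    -0.     0.003]
```

```bash
python3 -m jog '[{"x":-1.5,"y":6,"z":-0.5,"ax":0,"ay":0,"az":0,"grip":85},{"x":-1.5,"y":6,"z":-0.5,"ax":0,"ay":0,"az":0,"grip":60},{"x":-1.5,"y":6,"z":-0.5,"ax":0,"ay":0,"az":0,"grip":36},{"x":-1.5,"y":6,"z":-0.5,"ax":0,"ay":0,"az":0,"grip":36},{"x":-1.5,"y":6,"z":-0.5,"ax":0,"ay":0,"az":0,"grip":30}]';python3 -m jog '[{"x":0,"y":0,"z":0,"ax":0,"ay":0,"az":0,"grip":20},{"x":0,"y":0,"z":0,"ax":0,"ay":0,"az":0,"grip":20},{"x":0,"y":0,"z":0,"ax":0,"ay":0,"az":0,"grip":20},{"x":0,"y":0,"z":0,"ax":0,"ay":0,"az":0,"grip":20}]'; python3 -c "
from h import *
go(649.8,-100.5,64,-0.239)"
```

```text
clock: 11.2
eef_pos: [650.0, -99.6, 63.4]
tool_rot: [-1.571, -0.0, -0.239]
force: [-0.4, 0.8, 3.7]
width: 30.9
clock: 11.6
eef_pos: [650.0, -99.6, 63.5]
tool_rot: [-1.571, -0.0, -0.239]
force: [0.5, -0.6, 3.1]
width: 30.7
t11.60 pos [650.  -99.6  63.5] rot [-1.571 -0.    -0.239] F [ 0.5 -0.6  3.1] w30.7
shift [ 0.1 -0.5 -0.9] turn [-0. -0.  0.]
```

```bash
python3 -m jog '[{"x":0,"y":-10,"z":0,"ax":0,"ay":0,"az":0,"grip":20},{"x":0,"y":-30,"z":0,"ax":0,"ay":0,"az":0,"grip":20},{"x":0,"y":-60,"z":0,"ax":0,"ay":0,"az":0,"grip":20},{"x":0,"y":-95,"z":0,"ax":0,"ay":0,"az":0,"grip":20},{"x":0,"y":-120,"z":0,"ax":0,"ay":0,"az":0,"grip":20}]'; python3 -c "
from h import *
go(456,15,120,-0.239)
im=get_image('wrist');cv2.imwrite('pics/w8.png',im['color'][:,:,::-1])
"
```

```text
clock: 12.1
eef_pos: [650.2, -99.9, 185.7]
tool_rot: [-1.571, -0.002, -0.239]
force: [1.0, -0.6, -0.7]
width: 30.5
t12.10 pos [650.2 -99.9 185.7] rot [-1.571 -0.002 -0.239] F [ 1.  -0.6 -0.7] w30.5
shift [-216.    65.3   65.6] turn [ 0.    -0.     0.002]
```

View pics/w8.png

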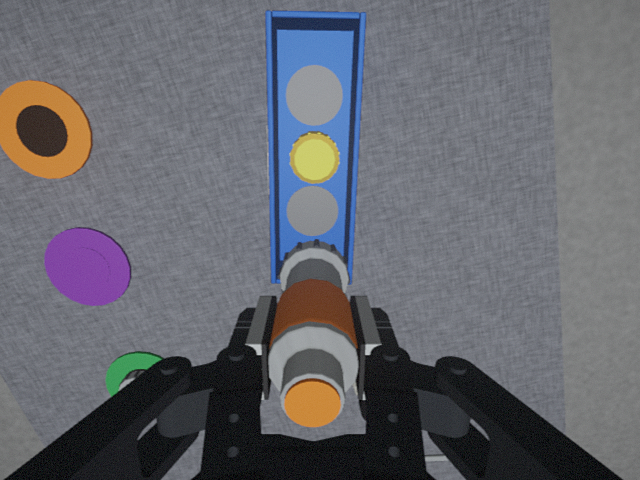

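Orange is held upright; the cap is still in place at (315,158), pad orange at (42,130).

```bash
python3 -m jog '[{"x":-30,"y":0,"z":9,"ax":0,"ay":0,"az":0,"grip":20},{"x":-70,"y":0,"z":21,"ax":0,"ay":0,"az":0,"grip":20},{"x":-115,"y":0,"z":35,"ax":0,"ay":0,"az":0,"grip":20},{"x":-160,"y":0,"z":49,"ax":0,"ay":0,"az":0,"grip":20},{"x":-195,"y":15,"z":59,"ax":0,"ay":0,"az":0,"grip":20}]';python3 -m jog '[{"x":-20,"y":25,"z":6,"ax":0,"ay":0,"az":0,"grip":20},{"x":-20,"y":50,"z":6,"ax":0,"ay":0,"az":0,"grip":20},{"x":-20,"y":50,"z":6,"ax":0,"ay":0,"az":0,"grip":20},{"x":-20,"y":50,"z":6,"ax":0,"ay":0,"az":0,"grip":20}]'; python3 -c "
from h import *
go(456,15,64,-0.239)
im=get_image('wrist');cv2.imwrite('pics/w9.png',im['color'][:,:,::-1])
print(proj(im,(456,15,4)))
"
```

```text
clock: 12.65
eef_pos: [472.6, 5.3, 169.4]
tool_rot: [-1.569, -0.001, -0.238]
force: [1.2, 0.3, -1.9]
width: 30.6
clock: 13.05
eef_pos: [456.8, 14.1, 118.7]
tool_rot: [-1.571, -0.0, -0.24]
force: [0.1, 0.4, -1.0]
width: 30.8
t13.05 pos [456.8  14.1 118.7] rot [-1.571 -0.    -0.24 ] F [ 0.1  0.4 -1. ] w30.8
shift [-1.  54.7  0.7] turn [ 0.    -0.001  0.   ]
[311.73509962 236.6009862 ]
```

View pics/w9.png

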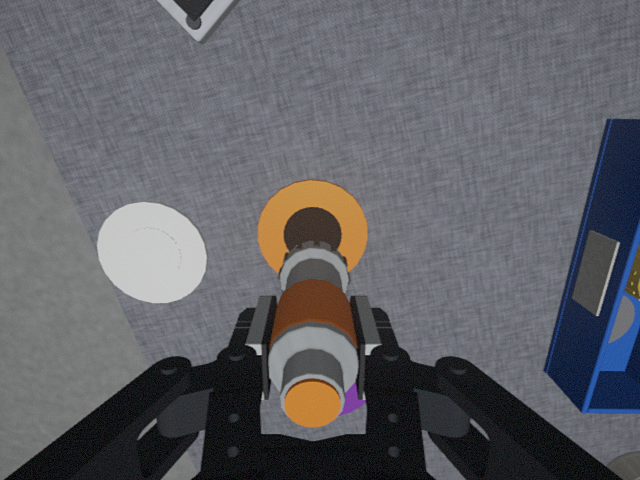

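```bash
python3 -m jog '[{"x":0,"y":20,"z":1,"ax":0,"ay":0,"az":0,"grip":20},{"x":-1,"y":38,"z":1.5,"ax":0,"ay":0,"az":0,"grip":20},{"x":-1,"y":48,"z":1.5,"ax":0,"ay":0,"az":0,"grip":20},{"x":-1,"y":51,"z":1.5,"ax":0,"ay":0,"az":0,"grip":20},{"x":-1,"y":51,"z":1.5,"ax":0,"ay":0,"az":0,"grip":20}]'; python3 -m jog '[{"x":0,"y":0,"z":0,"ax":0,"ay":0,"az":0,"grip":20},{"x":0,"y":0,"z":0,"ax":0,"ay":0,"az":0,"grip":20},{"x":0,"y":0,"z":0,"ax":0,"ay":0,"az":0,"grip":20}]'; python3 -c "
from h import *
go(456,15.5,63.5,-0.239)
"
```

```text
clock: 13.6
eef_pos: [456.2, 15.9, 67.6]
tool_rot: [-1.571, -0.001, -0.24]
force: [-0.4, 0.6, -0.4]
width: 30.5
clock: 13.9
eef_pos: [456.0, 16.2, 67.8]
tool_rot: [-1.571, -0.001, -0.239]
force: [-0.6, 0.3, -1.5]
width: 30.8
t13.90 pos [456.   16.2  67.8] rot [-1.571e+00 -1.000e-03 -2.390e-01] F [-0.6  0.3 -1.5] w30.8
shift [ 0.2  4.3 -0.7] turn [-0.     0.     0.001]
```

```bash
python3 -m jog '[{"x":0,"y":2,"z":0,"ax":0,"ay":0,"az":0,"grip":20},{"x":0,"y":4,"z":0,"ax":0,"ay":0,"az":0,"grip":20},{"x":0,"y":4,"z":0,"ax":0,"ay":0,"az":0,"grip":20},{"x":0,"y":4,"z":0,"ax":0,"ay":0,"az":0,"grip":20}]'; python3 -c "
from h import *
go(456,15.5,63.5,-0.239)
"
```

```text
clock: 14.3
eef_pos: [455.9, 16.2, 63.4]
tool_rot: [-1.571, -0.0, -0.239]
force: [-0.5, 0.5, 2.8]
width: 30.2
t14.30 pos [455.9  16.2  63.4] rot [-1.571 -0.    -0.239] F [-0.5  0.5  2.8] w30.2
shift [ 0.3 -0.1 -0.7] turn [-0. -0.  0.]
```

```bash
python3 -m jog '[{"x":0,"y":0,"z":0,"ax":0,"ay":0,"az":0,"grip":36},{"x":0,"y":0,"z":0,"ax":0,"ay":0,"az":0,"grip":45},{"x":0,"y":0,"z":0,"ax":0,"ay":0,"az":0,"grip":85},{"x":0,"y":0,"z":0,"ax":0,"ay":0,"az":0,"grip":85},{"x":0,"y":0,"z":0,"ax":0,"ay":0,"az":0,"grip":85}]';python3 -m jog '[{"x":0,"y":-15,"z":0,"ax":0,"ay":0,"az":0,"grip":85},{"x":0,"y":-40,"z":0,"ax":0,"ay":0,"az":0,"grip":85},{"x":0,"y":-80,"z":0,"ax":0,"ay":0,"az":0,"grip":85},{"x":0,"y":-120,"z":0,"ax":0,"ay":0,"az":0,"grip":85},{"x":0,"y":-120,"z":0,"ax":0,"ay":0,"az":0,"grip":85}]'; python3 -c "
from h import *
go(660,-53,183,1.334)
im=get_image('top');crop(im,170,140,430,330,3,'t2.png')
"
```

```text
clock: 14.8
eef_pos: [455.6, 16.2, 63.2]
tool_rot: [-1.571, 0.0, -0.239]
force: [0.5, -0.3, -0.7]
width: 84.6
clock: 15.3
eef_pos: [458.6, 16.0, 187.3]
tool_rot: [-1.568, -0.008, -0.239]
force: [1.4, -1.2, -0.3]
width: 84.6
t15.30 pos [458.6  16.  187.3] rot [-1.568 -0.008 -0.239] F [ 1.4 -1.2 -0.3] w84.6
shift [212.    6.  -19.3] turn [ 0.004 -1.573  0.009]
```

View pics/t2.png

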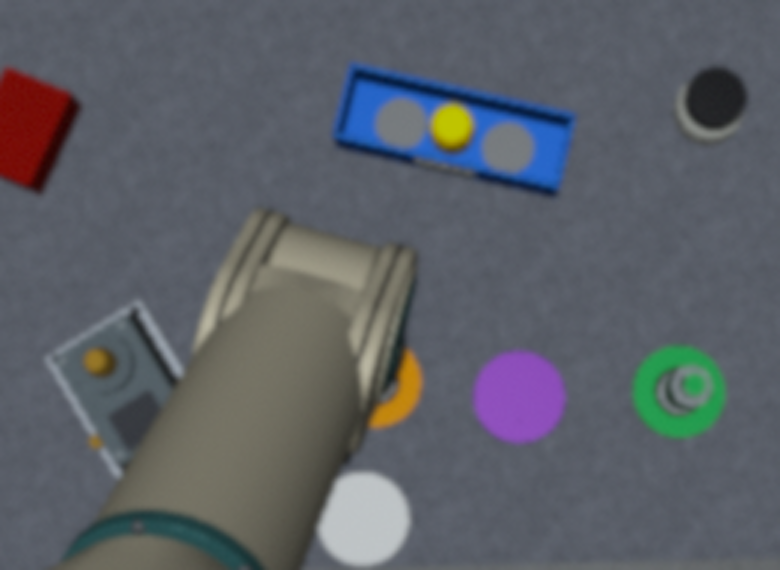

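```bash
python3 -m jog '[{"x":20,"y":0,"z":-2,"ax":0,"ay":-0.14,"az":0,"grip":85},{"x":45,"y":0,"z":-4,"ax":0,"ay":-0.28,"az":0,"grip":85},{"x":70,"y":0,"z":-6,"ax":0,"ay":-0.42,"az":0,"grip":85},{"x":95,"y":0,"z":-8,"ax":0,"ay":-0.56,"az":0,"grip":85},{"x":120,"y":0,"z":-10,"ax":0,"ay":-0.7,"az":0,"grip":85}]';python3 -c "
from h import *
go(660,-53,160,1.334)"
```

```text
clock: 15.85
eef_pos: [569.8, -22.0, 181.7]
tool_rot: [-1.569, 0.002, 0.467]
force: [0.0, 0.2, 0.4]
width: 85.0
t15.85 pos [569.8 -22.  181.7] rot [-1.569  0.002  0.467] F [0.  0.2 0.4] w85.0
shift [ 66.7  21.5 -68.3] turn [-0.003 -0.867 -0.001]
```

```bash
python3 -m jog '[{"x":15,"y":0,"z":-15,"ax":0,"ay":-0.14,"az":0,"grip":85},{"x":30,"y":0,"z":-30,"ax":0,"ay":-0.28,"az":0,"grip":85},{"x":45,"y":0,"z":-45,"ax":0,"ay":-0.42,"az":0,"grip":85},{"x":60,"y":10,"z":-60,"ax":0,"ay":-0.56,"az":0,"grip":85},{"x":67,"y":20,"z":-68,"ax":0,"ay":-0.7,"az":0,"grip":85}]';python3 -m jog '[{"x":0,"y":0,"z":0,"ax":0,"ay":-0.167,"az":0,"grip":85},{"x":0,"y":0,"z":0,"ax":0,"ay":-0.167,"az":0,"grip":85},{"x":0,"y":0,"z":0,"ax":0,"ay":-0.167,"az":0,"grip":85},{"x":0,"y":0,"z":0,"ax":0,"ay":-0.167,"az":0,"grip":85}]';python3 -c "
from h import *
go(660,-53,160,1.334)
im=get_image('wrist');cv2.imwrite('pics/w10.png',im['color'][:,:,::-1])
print(proj(im,(660,-53,44)))"
```

```text
clock: 16.35
eef_pos: [661.0, -53.6, 161.4]
tool_rot: [-1.57, -0.001, 1.166]
force: [0.3, 0.0, -0.6]
width: 84.8
clock: 16.75
eef_pos: [659.8, -52.8, 163.0]
tool_rot: [-1.57, -0.0, 1.326]
force: [-0.0, -1.0, -0.6]
width: 85.4
t16.75 pos [659.8 -52.8 163. ] rot [-1.57  -0.     1.326] F [-0.  -1.  -0.6] w85.4
shift [-0.1  3.  -0.3] turn [-0.001 -0.008  0.   ]
[311.14406196 234.98542689]
```

View pics/w10.png

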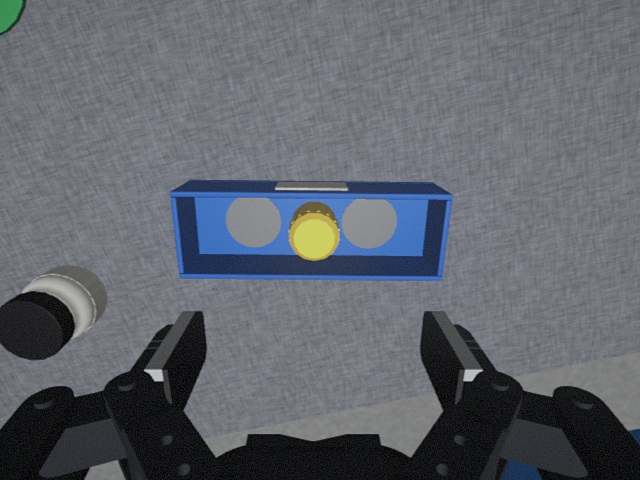

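```bash
python3 -m jog '[{"x":2.5,"y":20,"z":-1.5,"ax":0,"ay":-0.006,"az":0,"grip":85},{"x":2.5,"y":55,"z":-1.5,"ax":0,"ay":-0.006,"az":0,"grip":85},{"x":2.5,"y":80,"z":-1.5,"ax":0,"ay":-0.006,"az":0,"grip":85},{"x":2.5,"y":90,"z":-1.5,"ax":0,"ay":-0.006,"az":0,"grip":85},{"x":2.5,"y":90,"z":-1.5,"ax":0,"ay":-0.006,"az":0,"grip":85}]';python3 -m jog '[{"x":0,"y":0,"z":0,"ax":0,"ay":0,"az":0,"grip":85},{"x":0,"y":0,"z":0,"ax":0,"ay":0,"az":0,"grip":85},{"x":0,"y":0,"z":0,"ax":0,"ay":0,"az":0,"grip":85}]';python3 -c "
from h import *
go(661.8,-51,22,1.334)
im=get_image('wrist');cv2.imwrite('pics/w11.png',im['color'][:,:,::-1])
print(proj(im,(661.8,-51,44)))"
```

```text
clock: 17.3
eef_pos: [661.2, -50.7, 72.1]
tool_rot: [-1.568, 0.001, 1.334]
force: [-0.7, -1.0, 0.2]
width: 84.6
clock: 17.6
eef_pos: [663.2, -51.1, 74.8]
tool_rot: [-1.573, -0.0, 1.334]
force: [0.8, -1.1, 0.1]
width: 85.0
t17.60 pos [663.2 -51.1  74.8] rot [-1.573 -0.     1.334] F [ 0.8 -1.1  0.1] w85.0
shift [-0.3 52.8  1.5] turn [ 0.002 -0.     0.   ]
[310.05601622 289.82083029]
```

View pics/w11.png

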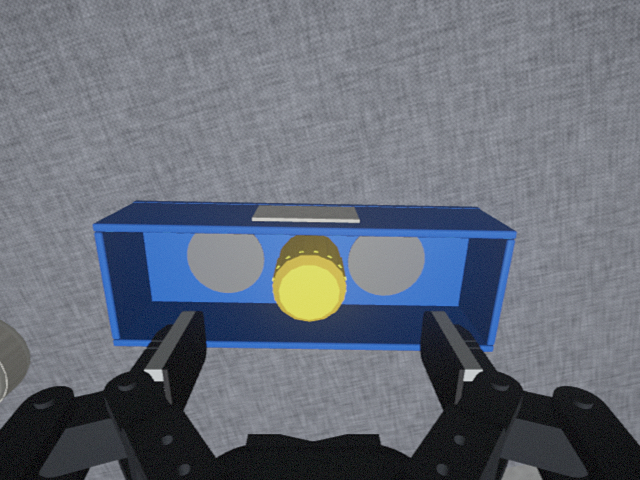

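```bash
python3 -m jog '[{"x":0,"y":15,"z":1.5,"ax":0,"ay":0,"az":0,"grip":85},{"x":0,"y":35,"z":1.5,"ax":0,"ay":0,"az":0,"grip":85},{"x":0,"y":48,"z":1.5,"ax":0,"ay":0,"az":0,"grip":85},{"x":0,"y":48,"z":1.5,"ax":0,"ay":0,"az":0,"grip":85},{"x":0,"y":48,"z":1.5,"ax":0,"ay":0,"az":0,"grip":85}]';python3 -m jog '[{"x":0,"y":0,"z":0,"ax":0,"ay":0,"az":0,"grip":85},{"x":0,"y":0,"z":0,"ax":0,"ay":0,"az":0,"grip":85},{"x":0,"y":0,"z":0,"ax":0,"ay":0,"az":0,"grip":85}]';python3 -c "
from h import *
go(661,-51,22,1.334)"
```

```text
clock: 18.15
eef_pos: [660.6, -50.6, 24.8]
tool_rot: [-1.57, 0.0, 1.334]
force: [-0.5, 0.1, -0.4]
width: 85.2
clock: 18.45
eef_pos: [661.2, -50.6, 26.0]
tool_rot: [-1.572, -0.0, 1.334]
force: [0.1, -0.4, -0.4]
width: 85.0
t18.45 pos [661.2 -50.6  26. ] rot [-1.572 -0.     1.334] F [ 0.1 -0.4 -0.4] w85.0
shift [-0.4  4.   0.2] turn [ 0.001 -0.     0.   ]
```

```bash
python3 -m jog '[{"x":0,"y":3,"z":0,"ax":0,"ay":0,"az":0,"grip":85},{"x":0,"y":3,"z":0,"ax":0,"ay":0,"az":0,"grip":60},{"x":0,"y":3,"z":0,"ax":0,"ay":0,"az":0,"grip":40},{"x":0,"y":3,"z":0,"ax":0,"ay":0,"az":0,"grip":38},{"x":0,"y":3,"z":0,"ax":0,"ay":0,"az":0,"grip":30}]';python3 -m jog '[{"x":0,"y":0,"z":0,"ax":0,"ay":0,"az":0,"grip":24},{"x":0,"y":0,"z":0,"ax":0,"ay":0,"az":0,"grip":24},{"x":0,"y":0,"z":0,"ax":0,"ay":0,"az":0,"grip":24},{"x":0,"y":0,"z":0,"ax":0,"ay":0,"az":0,"grip":24}]';python3 -c "
from h import *
go(661,-51,22,1.334)"
```

```text
clock: 18.95
eef_pos: [661.1, -50.6, 22.7]
tool_rot: [-1.571, -0.0, 1.334]
force: [-0.3, 0.0, 0.5]
width: 34.9
clock: 19.35
eef_pos: [661.1, -50.6, 22.7]
tool_rot: [-1.572, -0.0, 1.334]
force: [0.1, 0.6, 5.3]
width: 34.8
t19.35 pos [661.1 -50.6  22.7] rot [-1.572 -0.     1.334] F [0.1 0.6 5.3] w34.8
shift [-0.4  0.7  0. ] turn [ 0.001 -0.     0.   ]
```

```bash
python3 -m jog '[{"x":0,"y":-10,"z":0,"ax":0,"ay":0,"az":0,"grip":24},{"x":0,"y":-30,"z":0,"ax":0,"ay":0,"az":0,"grip":24},{"x":0,"y":-70,"z":0,"ax":0,"ay":0,"az":0,"grip":24},{"x":0,"y":-115,"z":0,"ax":0,"ay":0,"az":0,"grip":24},{"x":0,"y":-150,"z":0,"ax":0,"ay":0,"az":0,"grip":24}]';python3 -m jog '[{"x":0,"y":0,"z":0,"ax":0,"ay":0,"az":0,"grip":24},{"x":0,"y":0,"z":0,"ax":0,"ay":0,"az":0,"grip":24},{"x":0,"y":0,"z":0,"ax":0,"ay":0,"az":0,"grip":24}]';python3 -c "
from h import *
go(470.8,227.7,170,1.334)
im=get_image('wrist');cv2.imwrite('pics/w12.png',im['color'][:,:,::-1])
s=read_state();print(proj(im,s['eef_pos']+[0,0,21.3]),proj(im,s['eef_pos']+[0,0,-18.7]))"
```

```text
clock: 19.85
eef_pos: [660.9, -50.6, 174.9]
tool_rot: [-1.572, -0.0, 1.334]
force: [0.8, 0.6, 0.2]
width: 34.6
clock: 20.15
eef_pos: [659.5, -50.5, 170.9]
tool_rot: [-1.568, 0.001, 1.334]
force: [0.6, -0.2, -1.0]
width: 34.7
t20.15 pos [659.5 -50.5 170.9] rot [-1.568e+00  1.000e-03  1.334e+00] F [ 0.6 -0.2 -1. ] w34.7
shift [226.2   1.6 248.6] turn [-0.003  0.    -0.001]
[309.86435553 360.40749383] [310.56012839 304.45432489]
```

View pics/w12.png

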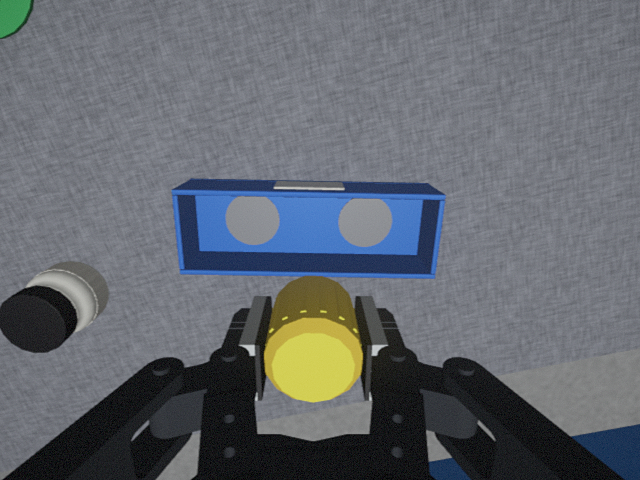

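```bash
python3 -m jog '[{"x":22,"y":0,"z":24,"ax":0,"ay":0,"az":0,"grip":24},{"x":52,"y":0,"z":57,"ax":0,"ay":0,"az":0,"grip":24},{"x":85,"y":0,"z":93,"ax":0,"ay":0,"az":0,"grip":24},{"x":118,"y":0,"z":130,"ax":0,"ay":0,"az":0,"grip":24},{"x":150,"y":0,"z":165,"ax":0,"ay":0,"az":0,"grip":24}]';python3 -m jog '[{"x":33,"y":0,"z":36,"ax":0,"ay":0,"az":0,"grip":24},{"x":60,"y":0,"z":66,"ax":0,"ay":0,"az":0,"grip":24},{"x":75,"y":0,"z":82,"ax":0,"ay":0,"az":0,"grip":24},{"x":75,"y":0,"z":82,"ax":0,"ay":0,"az":0,"grip":24},{"x":75,"y":0,"z":82,"ax":0,"ay":0,"az":0,"grip":24}]';python3 -m jog '[{"x":0,"y":0,"z":0,"ax":0,"ay":0,"az":0,"grip":24},{"x":0,"y":0,"z":0,"ax":0,"ay":0,"az":0,"grip":24},{"x":0,"y":0,"z":0,"ax":0,"ay":0,"az":0,"grip":24}]';python3 -c "
from h import *
go(470.8,227.7,130,1.334)
im=get_image('wrist');cv2.imwrite('pics/w13.png',im['color'][:,:,::-1])
s=read_state();print(proj(im,(470.8,227.7,89)),proj(im,(470.8,227.7,62)))"
```

```text
clock: 20.7
eef_pos: [533.2, 135.2, 170.9]
tool_rot: [-1.568, 0.001, 1.334]
force: [0.3, 0.7, 0.2]
width: 34.6
clock: 21.2
eef_pos: [473.0, 225.7, 171.4]
tool_rot: [-1.57, 0.002, 1.335]
force: [0.5, -0.7, -0.0]
width: 34.3
clock: 21.5
eef_pos: [474.0, 224.9, 172.1]
tool_rot: [-1.571, 0.0, 1.332]
force: [-0.1, 0.2, -1.1]
width: 34.6
t21.50 pos [474.  224.9 172.1] rot [-1.571  0.     1.332] F [-0.1  0.2 -1.1] w34.6
shift [ 2.  42.1  3.8] turn [ 0.    -0.002 -0.   ]
[314.46461952 247.08577174] [314.31116664 233.20779838]
```

View pics/w13.png

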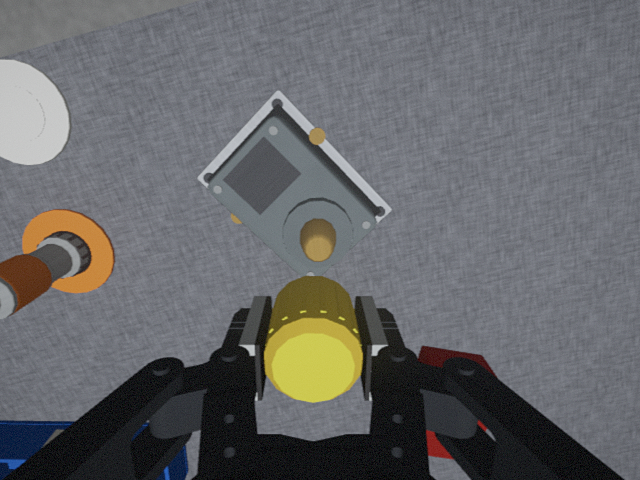

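```bash
python3 -c "
from h import *
im=get_image('wrist');crop(im,235,180,395,420,3,'w14.png')
s=read_state();p=s['eef_pos'];print(p)
for z in (p[2]+21.3,p[2]-18.7,89,62): print(z,proj(im,(p[0],p[1],z)))
print(proj(im,(470.8,227.7,89)))
print(ray(im,319,249,89))"
```

```text
[473.81776223 225.35707862 172.23991907]
193.53991906889314 [310.47844767 361.18001228]
153.53991906889314 [311.0131963  304.66869108]
89 [311.50495581 252.70038727]
62 [311.64095508 238.32821686]
[314.08734082 247.3083434 ]
[472.5614293  230.33108447  89.        ]
```

View pics/w14.png

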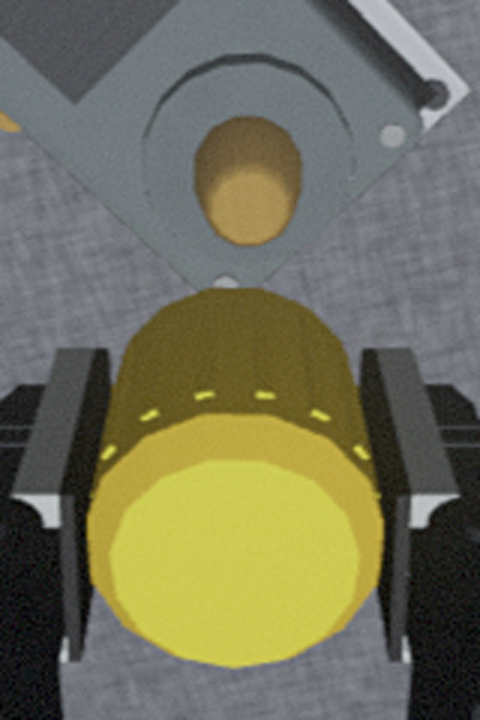

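```bash
python3 -c "
from h import *
im=get_image('wrist')
s=read_state();p=s['eef_pos'];R=Ro.from_euler('xyz',s['tool_rot']);print(p)
def P(x,y,z): return proj(im,p+R.apply([x,y,z]))
for dz in(0,-2): 
  for dy in (0,-2):
    print(dz,dy,'top',P(0,-21.3+dy,dz),'rimfar',P(0,18.7+dy,18+dz),'topR',P(15.5,-21.3+dy,dz),P(-15.5,-21.3+dy,dz))
S=np.array([470.8,227.7,0])
def ring(r,z): 
  a=np.linspace(0,6.28,200); q=np.array([proj(im,S+[r*np.cos(t),r*np.sin(t),z]) for t in a]); return q.min(0),q.max(0)
print(ring(7.5,89),ring(9.5,87),ring(24,62))"
```

```text
[473.72195464 225.56077584 172.28481   ]
0 0 top [310.43352656 361.21163042] rimfar [310.8872412  267.48019285] topR [355.2392664  361.19502856] [265.62500976 361.22823332]
0 -2 top [310.3987904  364.90641203] rimfar [310.86473795 269.34028651] topR [355.8607481  364.88945085] [264.9339738  364.92337428]
-2 0 top [310.44678918 366.05911475] rimfar [310.89613237 271.74486493] topR [355.03466799 366.04244413] [265.85616037 366.0757864 ]
-2 -2 top [310.41241768 369.80631605] rimfar [310.87382204 273.64743936] topR [355.65010206 369.78928524] [265.17190254 369.82334792]
(array([301.33757614, 235.75265677]), array([326.16192744, 259.05549352])) (array([298.14780102, 231.54368091]), array([329.33630033, 260.85049073])) (array([277.90536362, 198.59872648]), array([349.40468211, 266.57832407]))
```

```bash
python3 -c "
from h import *
go(468.5,229.6,130,1.334)";python3 -m jog '[{"x":2.5,"y":10,"z":6,"ax":0,"ay":0,"az":0,"grip":24},{"x":2.5,"y":25,"z":6,"ax":0,"ay":0,"az":0,"grip":24},{"x":2.5,"y":40,"z":6,"ax":0,"ay":0,"az":0,"grip":24},{"x":2.5,"y":40,"z":6,"ax":0,"ay":0,"az":0,"grip":24},{"x":2.5,"y":40,"z":6,"ax":0,"ay":0,"az":0,"grip":24}]';python3 -m jog '[{"x":0,"y":0,"z":0,"ax":0,"ay":0,"az":0,"grip":24},{"x":0,"y":0,"z":0,"ax":0,"ay":0,"az":0,"grip":24},{"x":0,"y":0,"z":0,"ax":0,"ay":0,"az":0,"grip":24},{"x":0,"y":0,"z":0,"ax":0,"ay":0,"az":0,"grip":24}]';python3 -c "
from h import *
go(468.5,229.6,130,1.334)
im=get_image('wrist');crop(im,235,180,395,420,3,'w15.png')
t=get_image('scene');crop(t,370,120,470,220,6,'s15.png')
s=read_state();p=s['eef_pos'];R=Ro.from_euler('xyz',s['tool_rot']);print(p)
def ring(S,r):
  a=np.linspace(0,6.28,200); q=np.array([proj(im,S+R.apply([r*np.cos(t),0,r*np.sin(t)])) for t in a]); return ((np.array([q.min(0),q.max(0)])-[235,180])*3).round()
print('boss',ring(p+R.apply([0,p[2]-62,0]),24)); print('sp19',ring(p+R.apply([0,p[2]-87,0]),9.5)); print('captop',ring(p+R.apply([0,-21.3,0]),15.5)); print('rim',ring(p+R.apply([0,18.7,0]),18))
"
```

```text
t21.65 pos [473.7 225.6 172.3] rot [-1.571  0.     1.333] F [-0.3 -0.3  0. ] w34.7
shift [ 2.7 42.3  6. ] turn [ 0.    -0.001 -0.   ]
clock: 22.15
eef_pos: [467.7, 230.0, 131.9]
tool_rot: [-1.57, 0.001, 1.334]
force: [0.2, -0.1, -0.1]
width: 34.6
clock: 22.55
eef_pos: [468.4, 230.0, 132.7]
tool_rot: [-1.571, -0.001, 1.334]
force: [0.1, 1.1, -0.2]
width: 34.8
t22.55 pos [468.4 230.  132.7] rot [-1.571e+00 -1.000e-03  1.334e+00] F [ 0.1  1.1 -0.2] w34.8
shift [-0.3  2.7 -0.2] turn [ 0.001 -0.     0.001]
[468.26825143 229.9431489  132.49591012]
boss [[103. 122.]
 [353. 354.]]
sp19 [[172. 246.]
 [283. 347.]]
captop [[ 90. 425.]
 [359. 652.]]
rim [[105. 262.]
 [347. 478.]]
```

View pics/w15.png

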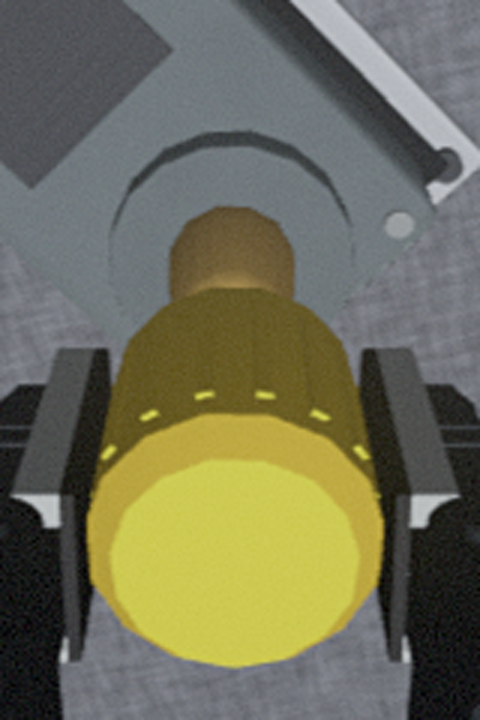

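View pics/s15.png

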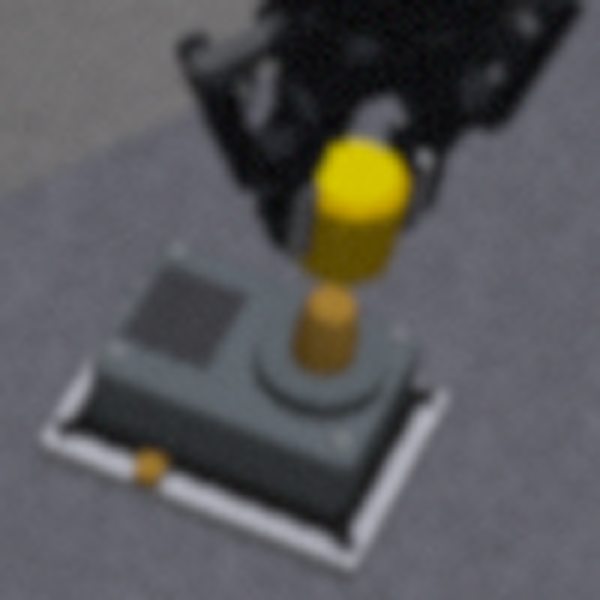

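```bash
python3 -c "
from h import *
t=get_image('scene');u=get_image('top')
S=(469.7,229)
for z in (62,89,113.5,153.5): print(z,((proj(t,(*S,z))-[370,120])*6).round(),((proj(u,(*S,z))-[180,220])*8).round())
crop(t,410,135,450,185,12,'s16.png'); crop(u,180,220,240,290,8,'t16.png')
"
```

```text
62 [320. 348.] [192. 333.]
89 [330. 299.] [172. 325.]
113.5 [339. 252.] [152. 318.]
153.5 [354. 173.] [118. 307.]
```

View pics/s16.png

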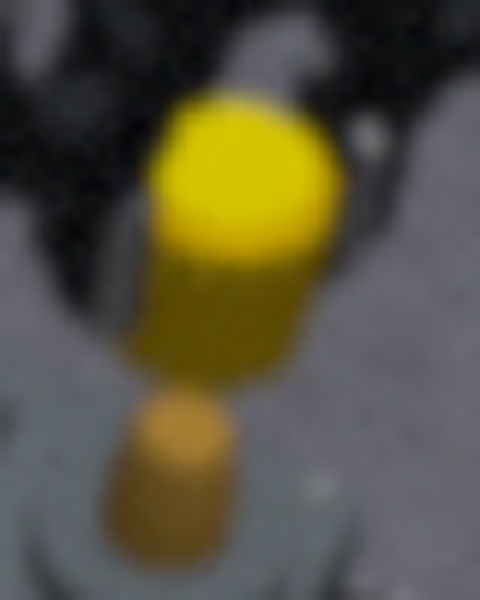

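View pics/t16.png

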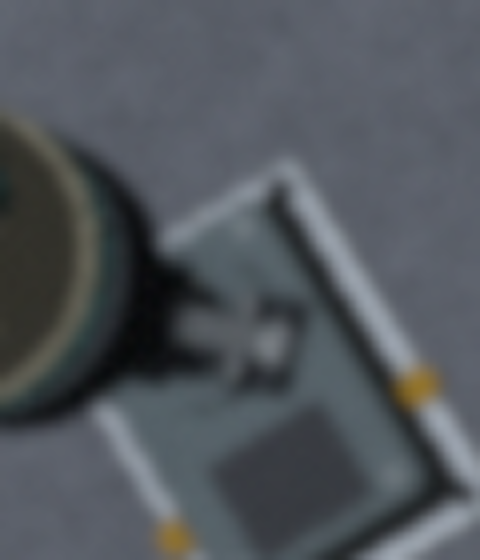

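```bash
python3 -m jog '[{"x":-0.5,"y":5,"z":1.3,"ax":0,"ay":0,"az":0,"grip":24},{"x":-0.5,"y":15,"z":1.3,"ax":0,"ay":0,"az":0,"grip":24},{"x":-0.5,"y":25,"z":1.3,"ax":0,"ay":0,"az":0,"grip":24},{"x":-0.5,"y":32,"z":1.3,"ax":0,"ay":0,"az":0,"grip":24},{"x":-0.5,"y":32,"z":1.3,"ax":0,"ay":0,"az":0,"grip":24}]';python3 -m jog '[{"x":0,"y":0,"z":0,"ax":0,"ay":0,"az":0,"grip":24},{"x":0,"y":0,"z":0,"ax":0,"ay":0,"az":0,"grip":24},{"x":0,"y":0,"z":0,"ax":0,"ay":0,"az":0,"grip":24},{"x":0,"y":0,"z":0,"ax":0,"ay":0,"az":0,"grip":24}]';python3 -c "
from h import *
go(467,229.6,90,1.334)
im=get_image('wrist');crop(im,235,180,395,420,3,'w16.png')
s=get_image('scene');crop(s,400,135,460,195,10,'s17.png')"
```

```text
clock: 23.25
eef_pos: [467.6, 229.5, 99.2]
tool_rot: [-1.571, 0.0, 1.334]
force: [3.0, 0.4, -0.6]
width: 34.5
clock: 23.65
eef_pos: [467.3, 229.7, 100.6]
tool_rot: [-1.572, -0.0, 1.334]
force: [3.7, -0.9, -1.2]
width: 34.3
t23.65 pos [467.3 229.7 100.6] rot [-1.572 -0.     1.334] F [ 3.7 -0.9 -1.2] w34.3
shift [-0.2 10.6  0.3] turn [ 0.001 -0.     0.   ]
```

View pics/w16.png

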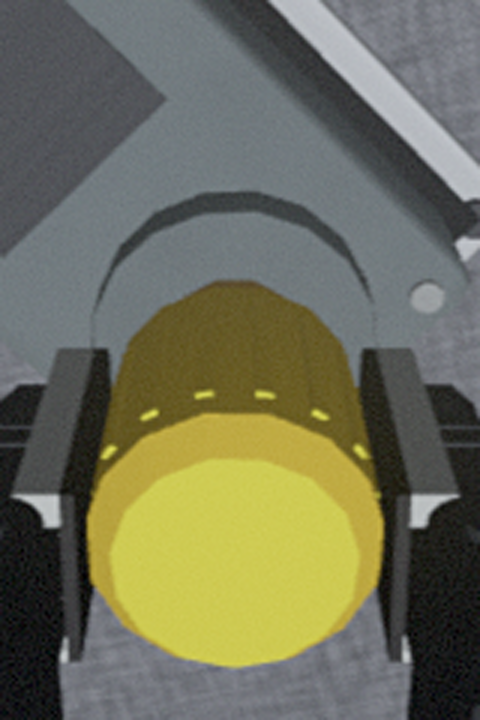

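View pics/s17.png

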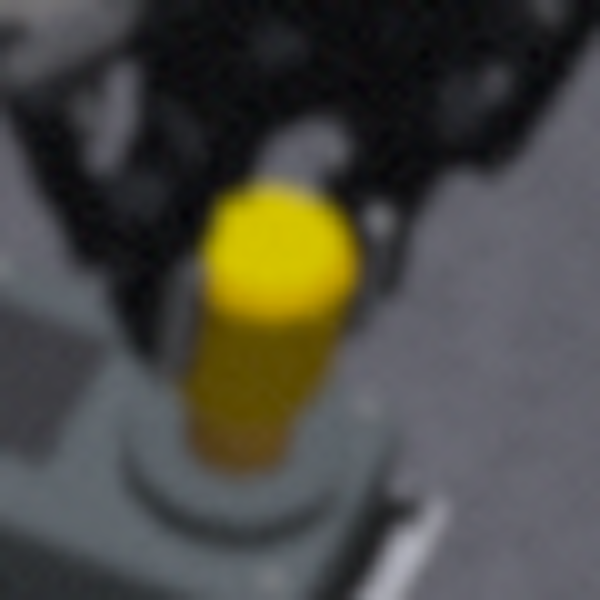

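```bash
python3 -m jog '[{"x":0,"y":0,"z":-1,"ax":0,"ay":0,"az":0,"grip":24},{"x":0,"y":2,"z":-1.5,"ax":0,"ay":0,"az":0,"grip":24},{"x":0,"y":4,"z":-1.5,"ax":0,"ay":0,"az":0,"grip":24},{"x":0,"y":6,"z":-1.5,"ax":0,"ay":0,"az":0,"grip":24},{"x":0,"y":6,"z":-1.5,"ax":0,"ay":0,"az":0,"grip":24}]';python3 -c "
from h import *
go(467,229.6,90,1.334)"
```

```text
clock: 24.25
eef_pos: [468.4, 229.3, 94.1]
tool_rot: [-1.571, -0.0, 1.334]
force: [2.6, -0.6, -0.5]
width: 34.7
t24.25 pos [468.4 229.3  94.1] rot [-1.571 -0.     1.334] F [ 2.6 -0.6 -0.5] w34.7
shift [-0.1  4.1  1.4] turn [ 0. -0.  0.]
```

```bash
python3 -m jog '[{"x":0,"y":1,"z":-1,"ax":0,"ay":0,"az":0,"grip":24},{"x":0,"y":2,"z":-1,"ax":0,"ay":0,"az":0,"grip":24},{"x":0,"y":3,"z":-1,"ax":0,"ay":0,"az":0,"grip":24},{"x":0,"y":4,"z":-1,"ax":0,"ay":0,"az":0,"grip":24},{"x":0,"y":4,"z":-1,"ax":0,"ay":0,"az":0,"grip":24}]';python3 -c "
from h import *
go(467,229.6,90,1.334)"
```

```text
clock: 24.75
eef_pos: [469.1, 229.1, 90.1]
tool_rot: [-1.571, 0.0, 1.334]
force: [1.1, 0.1, -1.1]
width: 34.7
t24.75 pos [469.1 229.1  90.1] rot [-1.571  0.     1.334] F [ 1.1  0.1 -1.1] w34.7
shift [-0.   0.1  2.2] turn [-0. -0. -0.]
```

Side force is fading. Now press gradually.

```bash
python3 -m jog '[{"x":0,"y":1,"z":-0.4,"ax":0,"ay":0,"az":0,"grip":24},{"x":0,"y":2,"z":-0.4,"ax":0,"ay":0,"az":0,"grip":24},{"x":0,"y":3,"z":-0.4,"ax":0,"ay":0,"az":0,"grip":24},{"x":0,"y":4,"z":-0.4,"ax":0,"ay":0,"az":0,"grip":24}]';python3 -m jog '[{"x":0,"y":1,"z":0,"ax":0,"ay":0,"az":0,"grip":24},{"x":0,"y":2,"z":0,"ax":0,"ay":0,"az":0,"grip":24},{"x":0,"y":3,"z":0,"ax":0,"ay":0,"az":0,"grip":24}]';python3 -c "
from h import *
go(469.3,229.1,80.7,1.334)"
```

```text
clock: 25.15
eef_pos: [469.7, 229.1, 86.4]
tool_rot: [-1.571, -0.0, 1.334]
force: [0.8, -1.4, 3.4]
width: 34.4
clock: 25.45
eef_pos: [469.7, 229.0, 83.9]
tool_rot: [-1.571, -0.0, 1.334]
force: [-0.6, -0.4, 11.0]
width: 34.3
t25.45 pos [469.7 229.   83.9] rot [-1.571 -0.     1.334] F [-0.6 -0.4 11. ] w34.3
shift [-0.   3.2  0.4] turn [ 0. -0.  0.]
```

```bash
python3 -m jog '[{"x":0,"y":1,"z":0,"ax":0,"ay":0,"az":0,"grip":24},{"x":0,"y":2,"z":0,"ax":0,"ay":0,"az":0,"grip":24},{"x":0,"y":3,"z":0,"ax":0,"ay":0,"az":0,"grip":24},{"x":0,"y":3.5,"z":0,"ax":0,"ay":0,"az":0,"grip":24}]';python3 -m jog '[{"x":0,"y":0.5,"z":0,"ax":0,"ay":0,"az":0,"grip":24},{"x":0,"y":1,"z":0,"ax":0,"ay":0,"az":0,"grip":24},{"x":0,"y":1,"z":0,"ax":0,"ay":0,"az":0,"grip":24}]';python3 -c "
from h import *
go(469.3,229.1,80.7,1.334)"
```

```text
clock: 25.85
eef_pos: [469.8, 229.0, 81.3]
tool_rot: [-1.571, -0.0, 1.334]
force: [-2.0, -1.3, 19.8]
width: 34.8
clock: 26.15
eef_pos: [469.8, 229.1, 80.5]
tool_rot: [-1.571, -0.001, 1.334]
force: [-1.1, -1.9, 19.2]
width: 34.8
t26.15 pos [469.8 229.1  80.5] rot [-1.571e+00 -1.000e-03  1.334e+00] F [-1.1 -1.9 19.2] w34.8
shift [-0.1 -0.2  0.5] turn [ 0.001 -0.     0.001]
```

```bash
python3 -m jog '[{"x":0,"y":0.5,"z":0,"ax":0,"ay":0,"az":0,"grip":24},{"x":0,"y":1,"z":0,"ax":0,"ay":0,"az":0,"grip":24},{"x":0,"y":1.5,"z":0,"ax":0,"ay":0,"az":0,"grip":24}]';python3 -m jog '[{"x":0,"y":0.5,"z":0,"ax":0,"ay":0,"az":0,"grip":24},{"x":0,"y":1,"z":0,"ax":0,"ay":0,"az":0,"grip":24},{"x":0,"y":1,"z":0,"ax":0,"ay":0,"az":0,"grip":24}]';python3 -c "
from h import *
go(469.3,229.1,80.7,1.334)
im=get_image('wrist');crop(im,235,180,395,420,3,'w17.png')
s=get_image('scene');crop(s,400,135,460,195,10,'s18.png')"
```

```text
clock: 26.45
eef_pos: [469.8, 229.0, 80.4]
tool_rot: [-1.572, -0.001, 1.334]
force: [-7.1, -2.6, 38.2]
width: 34.9
clock: 26.75
eef_pos: [469.8, 229.1, 80.4]
tool_rot: [-1.572, -0.001, 1.334]
force: [-8.0, -3.6, 41.7]
width: 34.9
t26.75 pos [469.8 229.1  80.4] rot [-1.572e+00 -1.000e-03  1.334e+00] F [-8.  -3.6 41.7] w34.9
shift [-0.1 -0.4  0.5] turn [ 0.001 -0.     0.001]
```

View pics/w17.png

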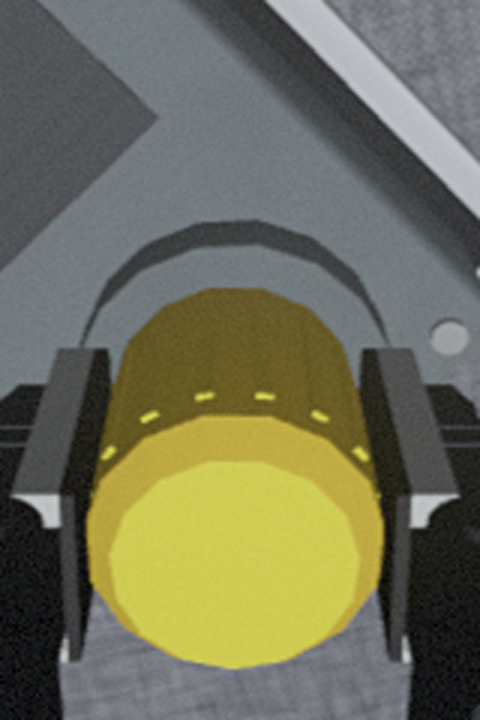

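View pics/s18.png

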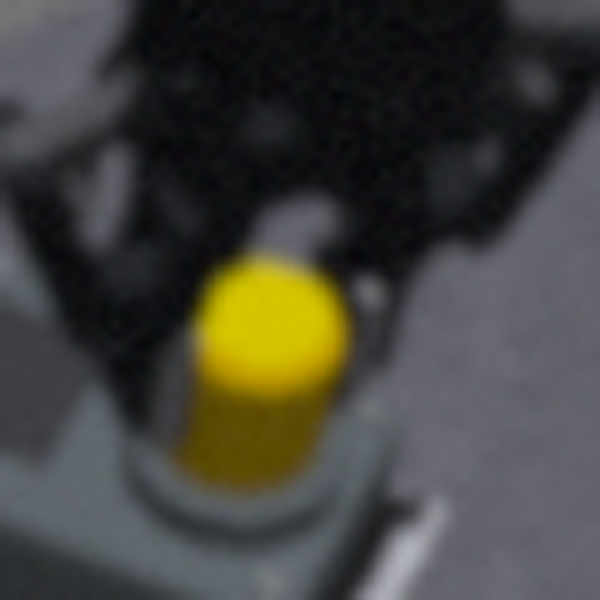

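```bash
python3 -m jog '[{"x":0,"y":-1.5,"z":0,"ax":0,"ay":0,"az":0,"grip":24},{"x":0,"y":-1.5,"z":0,"ax":0,"ay":0,"az":0,"grip":38},{"x":0,"y":-1.5,"z":0,"ax":0,"ay":0,"az":0,"grip":45},{"x":0,"y":-1.5,"z":0,"ax":0,"ay":0,"az":0,"grip":80},{"x":0,"y":-1.5,"z":0,"ax":0,"ay":0,"az":0,"grip":80}]';python3 -m jog '[{"x":0,"y":0,"z":0,"ax":0,"ay":0,"az":0,"grip":80},{"x":0,"y":-10,"z":0,"ax":0,"ay":0,"az":0,"grip":80},{"x":0,"y":-40,"z":0,"ax":0,"ay":0,"az":0,"grip":80},{"x":0,"y":-80,"z":0,"ax":0,"ay":0,"az":0,"grip":85},{"x":0,"y":-100,"z":0,"ax":0,"ay":0,"az":0,"grip":85}]';python3 -c "
from h import *
go(455.9,16.2,180,-0.239)
im=get_image('wrist');cv2.imwrite('pics/w18.png',im['color'][:,:,::-1])
s=get_image('scene');crop(s,400,135,460,195,10,'s19.png')
S=(470.2,229.5)
print([proj(im,(*S,z)) for z in (102,111,62)])"
```

```text
clock: 27.35
eef_pos: [469.2, 228.9, 77.2]
tool_rot: [-1.57, 0.001, 1.334]
force: [-0.1, 0.7, -0.6]
width: 73.0
clock: 27.85
eef_pos: [470.8, 229.6, 181.1]
tool_rot: [-1.574, -0.003, 1.334]
force: [1.4, 0.5, -0.5]
width: 84.9
t27.85 pos [470.8 229.6 181.1] rot [-1.574 -0.003  1.334] F [ 1.4  0.5 -0.5] w84.9
shift [-210.9    0.6  -35.6] turn [0.    1.573 0.005]
[array([310.40747566, 254.20742442]), array([310.35772034, 259.94081762]), array([310.58976993, 233.20133263])]
```

View pics/w18.png

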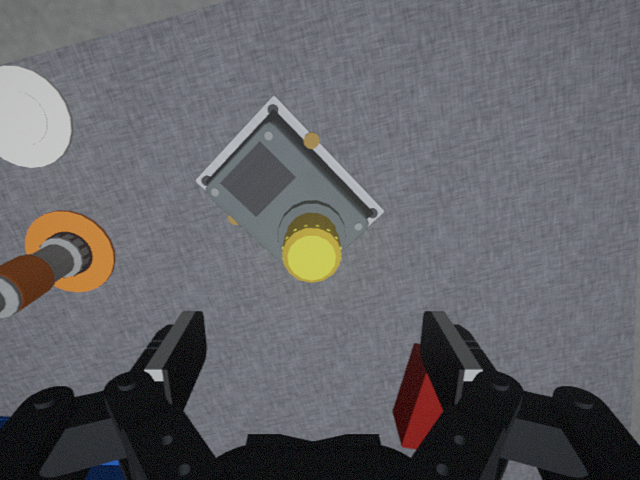

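View pics/s19.png

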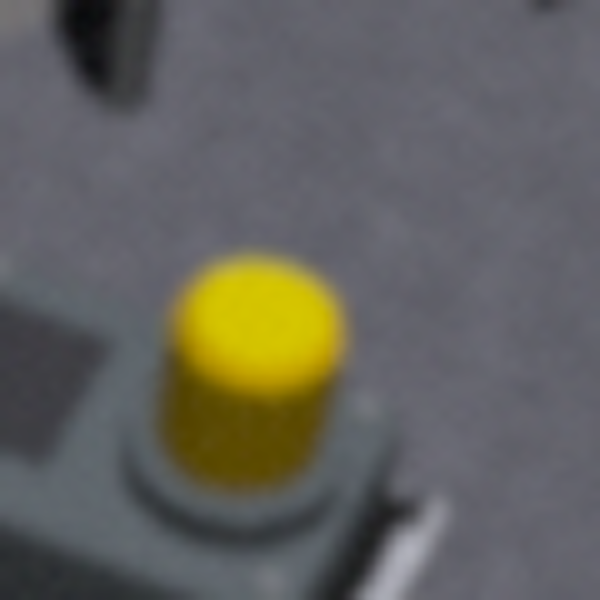

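```bash
python3 -c "
from h import *
s=get_image('scene')
for z in (62,64,102,104,111): print(z,((proj(s,(471,228.5,z))-[400,135])*10).round())
import math
def low(z):
  q=np.array([proj(s,(471+18*math.cos(a),228.5+18*math.sin(a),z)) for a in np.linspace(0,6.3,200)]); return ((q-[400,135])*10)[:,1].max(),((q-[400,135])*10)[:,1].min()
print(low(62),low(65),low(71),low(102))"
```

```text
62 [235. 435.]
64 [236. 429.]
102 [259. 312.]
104 [260. 306.]
111 [265. 284.]
(np.float64(500.4489939190023), np.float64(371.19726368259535)) (np.float64(491.4964237159663), np.float64(362.1344960528751)) (np.float64(473.4870404211219), np.float64(343.9050424655517)) (np.float64(378.16589836248824), np.float64(247.4548523466393))
```

```bash
python3 -m jog '[{"x":-40,"y":-5,"z":-7,"ax":0,"ay":0.14,"az":0,"grip":85},{"x":-80,"y":-5,"z":-14,"ax":0,"ay":0.28,"az":0,"grip":85},{"x":-120,"y":-5,"z":-20,"ax":0,"ay":0.42,"az":0,"grip":85},{"x":-160,"y":-5,"z":-27,"ax":0,"ay":0.56,"az":0,"grip":85},{"x":-190,"y":-5,"z":-32,"ax":0,"ay":0.7,"az":0,"grip":85}]';python3 -c "
from h import *
go(455.9,16.2,180,-0.239)"
```

```text
clock: 28.5
eef_pos: [454.7, 34.1, 181.9]
tool_rot: [-1.57, 0.003, 0.626]
force: [0.5, -0.5, 0.1]
width: 85.0
t28.50 pos [454.7  34.1 181.9] rot [-1.57   0.003  0.626] F [ 0.5 -0.5  0.1] w85.0
shift [ -9.5   1.9 -15.2] turn [ 0.001  0.865 -0.003]
```

```bash
python3 -m jog '[{"x":-9,"y":0,"z":-14,"ax":0,"ay":0.14,"az":0,"grip":85},{"x":-9,"y":0,"z":-14,"ax":0,"ay":0.28,"az":0,"grip":85},{"x":-9,"y":0,"z":-14,"ax":0,"ay":0.42,"az":0,"grip":85},{"x":-9,"y":0,"z":-14,"ax":0,"ay":0.56,"az":0,"grip":85},{"x":-9,"y":0,"z":-14,"ax":0,"ay":0.7,"az":0,"grip":85}]';python3 -m jog '[{"x":0,"y":0,"z":0,"ax":0,"ay":0.14,"az":0,"grip":85},{"x":0,"y":0,"z":0,"ax":0,"ay":0.165,"az":0,"grip":85},{"x":0,"y":0,"z":0,"ax":0,"ay":0.165,"az":0,"grip":85},{"x":0,"y":0,"z":0,"ax":0,"ay":0.165,"az":0,"grip":85}]';python3 -c "
from h import *
go(455.9,16.2,64,-0.239)
im=get_image('wrist');cv2.imwrite('pics/w19.png',im['color'][:,:,::-1])
print(proj(im,(455.9,16.2,102)))"
```

```text
clock: 29.0
eef_pos: [456.2, 20.0, 181.8]
tool_rot: [-1.572, 0.002, -0.072]
force: [-0.2, -0.1, 0.3]
width: 84.7
clock: 29.4
eef_pos: [456.9, 20.2, 182.4]
tool_rot: [-1.571, 0.001, -0.229]
force: [0.2, 1.1, -0.3]
width: 85.2
t29.40 pos [456.9  20.2 182.4] rot [-1.571e+00  1.000e-03 -2.290e-01] F [ 0.2  1.1 -0.3] w85.2
shift [ 1.000e-01  1.184e+02 -4.100e+00] turn [ 0.     0.01  -0.001]
[313.37197291 262.29559786]
```

View pics/w19.png

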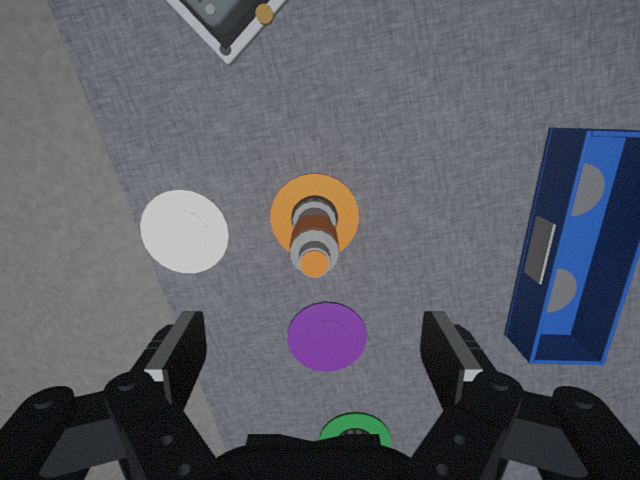

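Orange disc at (315,263), predicted (313,262) — standing as left. Descend.

```bash
python3 -m jog '[{"x":0,"y":20,"z":-4,"ax":0,"ay":0.01,"az":0,"grip":85},{"x":0,"y":55,"z":-4,"ax":0,"ay":0.01,"az":0,"grip":85},{"x":0,"y":90,"z":-4,"ax":0,"ay":0.01,"az":0,"grip":85},{"x":0,"y":112,"z":-4,"ax":0,"ay":0.01,"az":0,"grip":85},{"x":0,"y":115,"z":-4,"ax":0,"ay":0.01,"az":0,"grip":85}]';python3 -m jog '[{"x":0,"y":0,"z":0,"ax":0,"ay":0,"az":0,"grip":85},{"x":0,"y":0,"z":0,"ax":0,"ay":0,"az":0,"grip":85},{"x":0,"y":0,"z":0,"ax":0,"ay":0,"az":0,"grip":85}]'; python3 -c "
from h import *
go(455.9,16.2,63.7,-0.239)"
```

```text
clock: 29.95
eef_pos: [454.7, 16.2, 65.8]
tool_rot: [-1.572, 0.005, -0.241]
force: [-0.4, -0.2, 0.2]
width: 84.8
clock: 30.25
eef_pos: [457.2, 16.4, 68.9]
tool_rot: [-1.57, -0.002, -0.241]
force: [0.5, 0.1, -0.3]
width: 84.6
t30.25 pos [457.2  16.4  68.9] rot [-1.57  -0.002 -0.241] F [ 0.5  0.1 -0.3] w84.6
shift [-1.2  5.2 -0.5] turn [-0.001 -0.002  0.002]
```

```bash
python3 -m jog '[{"x":-0.5,"y":4.5,"z":-0.3,"ax":0,"ay":0,"az":0,"grip":85},{"x":-0.5,"y":4.5,"z":-0.3,"ax":0,"ay":0,"az":0,"grip":60},{"x":-0.5,"y":4.5,"z":-0.3,"ax":0,"ay":0,"az":0,"grip":36},{"x":-0.5,"y":4.5,"z":-0.3,"ax":0,"ay":0,"az":0,"grip":36},{"x":-0.5,"y":4.5,"z":-0.3,"ax":0,"ay":0,"az":0,"grip":30}]';python3 -m jog '[{"x":0,"y":0,"z":0,"ax":0,"ay":0,"az":0,"grip":20},{"x":0,"y":0,"z":0,"ax":0,"ay":0,"az":0,"grip":20},{"x":0,"y":0,"z":0,"ax":0,"ay":0,"az":0,"grip":20},{"x":0,"y":0,"z":0,"ax":0,"ay":0,"az":0,"grip":20}]'; python3 -m jog '[{"x":0,"y":-10,"z":0,"ax":0,"ay":0,"az":0,"grip":20},{"x":0,"y":-30,"z":0,"ax":0,"ay":0,"az":0,"grip":20},{"x":0,"y":-60,"z":0,"ax":0,"ay":0,"az":0,"grip":20},{"x":0,"y":-95,"z":0,"ax":0,"ay":0,"az":0,"grip":20},{"x":0,"y":-120,"z":0,"ax":0,"ay":0,"az":0,"grip":20}]';python3 -c "
from h import *
go(650,-99.8,184,-0.239)
im=get_image('wrist');cv2.imwrite('pics/w20.png',im['color'][:,:,::-1])"
```

```text
clock: 30.75
eef_pos: [455.9, 16.2, 63.4]
tool_rot: [-1.571, -0.0, -0.241]
force: [-1.2, -0.4, 5.4]
width: 30.9
clock: 31.15
eef_pos: [455.8, 16.2, 63.5]
tool_rot: [-1.571, -0.0, -0.241]
force: [-0.7, -0.2, 5.2]
width: 30.8
clock: 31.65
eef_pos: [455.8, 16.0, 185.3]
tool_rot: [-1.571, -0.001, -0.241]
force: [0.2, 0.4, -0.9]
width: 30.5
t31.65 pos [455.8  16.  185.3] rot [-1.571e+00 -1.000e-03 -2.410e-01] F [ 0.2  0.4 -0.9] w30.5
shift [216.3   1.5 -66. ] turn [-0.    -0.002  0.001]
```

View pics/w20.png

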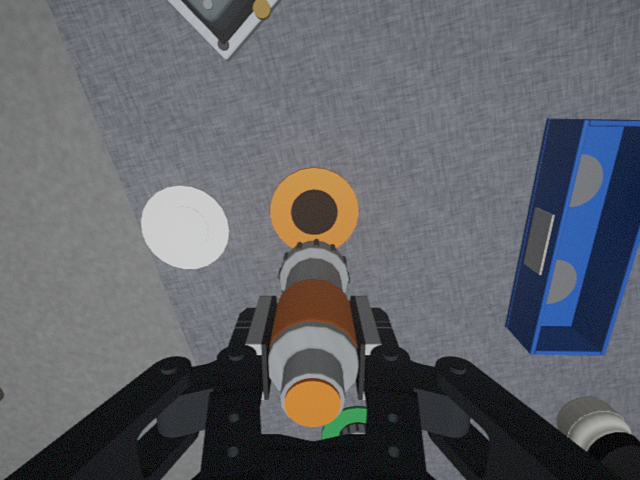

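```bash
python3 -m jog '[{"x":30,"y":0,"z":-9,"ax":0,"ay":0,"az":0,"grip":20},{"x":70,"y":0,"z":-21,"ax":0,"ay":0,"az":0,"grip":20},{"x":115,"y":0,"z":-35,"ax":0,"ay":0,"az":0,"grip":20},{"x":160,"y":0,"z":-49,"ax":0,"ay":0,"az":0,"grip":20},{"x":195,"y":0,"z":-60,"ax":0,"ay":0,"az":0,"grip":20}]';python3 -m jog '[{"x":21,"y":0,"z":-6,"ax":0,"ay":0,"az":0,"grip":20},{"x":21,"y":0,"z":-6,"ax":0,"ay":0,"az":0,"grip":20},{"x":21,"y":0,"z":-6,"ax":0,"ay":0,"az":0,"grip":20},{"x":21,"y":0,"z":-6,"ax":0,"ay":0,"az":0,"grip":20},{"x":21,"y":0,"z":-6,"ax":0,"ay":0,"az":0,"grip":20}]'; python3 -c "
from h import *
go(650,-99.6,64,-0.239)
im=get_image('wrist');cv2.imwrite('pics/w21.png',im['color'][:,:,::-1])"
```

```text
clock: 32.2
eef_pos: [632.5, -90.4, 183.1]
tool_rot: [-1.572, -0.001, -0.242]
force: [0.1, -0.2, -0.9]
width: 30.3
clock: 32.7
eef_pos: [648.9, -98.4, 183.3]
tool_rot: [-1.57, 0.001, -0.24]
force: [-0.3, -0.1, -1.2]
width: 30.3
t32.70 pos [648.9 -98.4 183.3] rot [-1.57e+00  1.00e-03 -2.40e-01] F [-0.3 -0.1 -1.2] w30.3
shift [  1.5 119.3  -1. ] turn [-0.001 -0.001 -0.001]
```

View pics/w21.png

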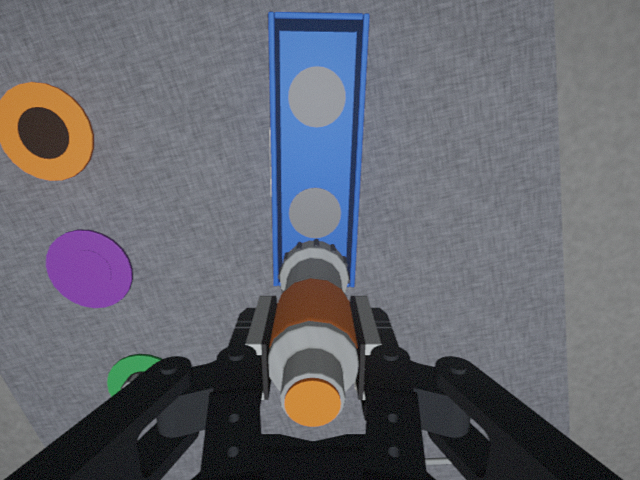

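Aligned with the marking disc (as in w8). Lower.

```bash
python3 -m jog '[{"x":1,"y":20,"z":-1,"ax":0,"ay":0,"az":0,"grip":20},{"x":1,"y":50,"z":-1,"ax":0,"ay":0,"az":0,"grip":20},{"x":1,"y":80,"z":-1,"ax":0,"ay":0,"az":0,"grip":20},{"x":1,"y":105,"z":-1,"ax":0,"ay":0,"az":0,"grip":20},{"x":1,"y":112,"z":-1,"ax":0,"ay":0,"az":0,"grip":20}]'; python3 -m jog '[{"x":0,"y":0,"z":0,"ax":0,"ay":0,"az":0,"grip":20},{"x":0,"y":0,"z":0,"ax":0,"ay":0,"az":0,"grip":20},{"x":0,"y":0,"z":0,"ax":0,"ay":0,"az":0,"grip":20},{"x":0,"y":0,"z":0,"ax":0,"ay":0,"az":0,"grip":20}]'; python3 -c "
from h import *
go(650,-99.6,63.5,-0.239)"
```

```text
clock: 33.25
eef_pos: [648.2, -99.5, 68.6]
tool_rot: [-1.571, 0.005, -0.24]
force: [-0.6, 0.4, -1.9]
width: 30.6
clock: 33.65
eef_pos: [651.3, -100.8, 72.7]
tool_rot: [-1.57, -0.002, -0.241]
force: [-0.8, 0.0, -0.4]
width: 30.6
t33.65 pos [ 651.3 -100.8   72.7] rot [-1.57  -0.002 -0.241] F [-0.8  0.  -0.4] w30.6
shift [-1.6  9.2  0.9] turn [-0.    -0.002  0.002]
```

```bash
python3 -m jog '[{"x":-1,"y":4,"z":0.8,"ax":0,"ay":0,"az":0,"grip":20},{"x":-1,"y":7,"z":0.8,"ax":0,"ay":0,"az":0,"grip":20},{"x":-1,"y":8.5,"z":0.8,"ax":0,"ay":0,"az":0,"grip":20},{"x":-1,"y":8.5,"z":0.8,"ax":0,"ay":0,"az":0,"grip":20}]'; python3 -c "
from h import *
go(650,-99.6,63.5,-0.239)"
```

```text
clock: 34.05
eef_pos: [649.6, -99.4, 63.6]
tool_rot: [-1.57, 0.0, -0.241]
force: [-1.2, 1.9, 5.7]
width: 30.3
t34.05 pos [649.6 -99.4  63.6] rot [-1.57   0.    -0.241] F [-1.2  1.9  5.7] w30.3
shift [ 0.4  0.1 -0.1] turn [-0.001 -0.002 -0.   ]
```

```bash
python3 -m jog '[{"x":0,"y":0,"z":0,"ax":0,"ay":0,"az":0,"grip":36},{"x":0,"y":0,"z":0,"ax":0,"ay":0,"az":0,"grip":45},{"x":0,"y":0,"z":0,"ax":0,"ay":0,"az":0,"grip":85},{"x":0,"y":0,"z":0,"ax":0,"ay":0,"az":0,"grip":85},{"x":0,"y":0,"z":0,"ax":0,"ay":0,"az":0,"grip":85}]';python3 -m jog '[{"x":0,"y":-15,"z":0,"ax":0,"ay":0,"az":0,"grip":85},{"x":0,"y":-40,"z":0,"ax":0,"ay":0,"az":0,"grip":85},{"x":0,"y":-80,"z":0,"ax":0,"ay":0,"az":0,"grip":85},{"x":0,"y":-120,"z":0,"ax":0,"ay":0,"az":0,"grip":85},{"x":0,"y":-120,"z":0,"ax":0,"ay":0,"az":0,"grip":85}]'; python3 -c "
from h import *
go(440.9,-233.4,184,-0.239)
im=get_image('wrist');cv2.imwrite('pics/w22.png',im['color'][:,:,::-1])
"
```

```text
clock: 34.55
eef_pos: [649.6, -99.8, 62.7]
tool_rot: [-1.571, 0.0, -0.241]
force: [-0.3, 0.1, -0.7]
width: 84.6
clock: 35.05
eef_pos: [653.5, -101.3, 190.2]
tool_rot: [-1.57, -0.012, -0.241]
force: [0.4, 0.0, 0.8]
width: 84.7
t35.05 pos [ 653.5 -101.3  190.2] rot [-1.57  -0.012 -0.241] F [0.4 0.  0.8] w84.7
shift [-175.     3.9 -179.1] turn [-0.    -0.002  0.012]
```

View pics/w22.png

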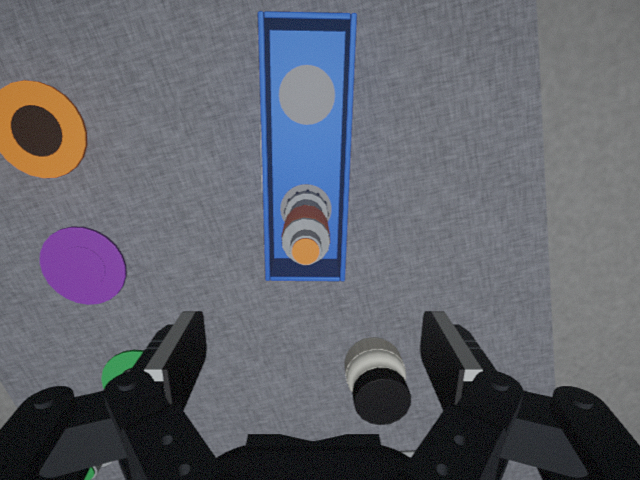

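Orange stands on its disc at (306,250). Now the green coupling.

```bash
python3 -m jog '[{"x":-28,"y":-5,"z":-29,"ax":0,"ay":0,"az":0,"grip":85},{"x":-61,"y":-5,"z":-63,"ax":0,"ay":0,"az":0,"grip":85},{"x":-95,"y":-5,"z":-97,"ax":0,"ay":0,"az":0,"grip":85},{"x":-128,"y":0,"z":-131,"ax":0,"ay":0,"az":0,"grip":85},{"x":-155,"y":0,"z":-159,"ax":0,"ay":0,"az":0,"grip":85}]';python3 -m jog '[{"x":-18,"y":0,"z":-18,"ax":0,"ay":0,"az":0,"grip":85},{"x":-18,"y":0,"z":-18,"ax":0,"ay":0,"az":0,"grip":85},{"x":-18,"y":0,"z":-18,"ax":0,"ay":0,"az":0,"grip":85},{"x":-18,"y":0,"z":-18,"ax":0,"ay":0,"az":0,"grip":85},{"x":-18,"y":0,"z":-18,"ax":0,"ay":0,"az":0,"grip":85}]'; python3 -c "
from h import *
go(440.9,-233.4,64,-0.239)
im=get_image('wrist');cv2.imwrite('pics/w23.png',im['color'][:,:,::-1])
print(proj(im,(440.9,-233.4,102)))
"
```

```text
clock: 35.6
eef_pos: [457.8, -217.8, 182.2]
tool_rot: [-1.571, 0.003, -0.242]
force: [0.4, -0.7, -0.3]
width: 85.2
clock: 36.1
eef_pos: [440.4, -229.4, 182.5]
tool_rot: [-1.571, 0.0, -0.239]
force: [0.0, -0.4, 0.4]
width: 84.8
t36.10 pos [ 440.4 -229.4  182.5] rot [-1.571  0.    -0.239] F [ 0.  -0.4  0.4] w84.8
shift [  1.4 118.5  -3.8] turn [-0.  0. -0.]
[315.66065687 261.69525162]
```

View pics/w23.png

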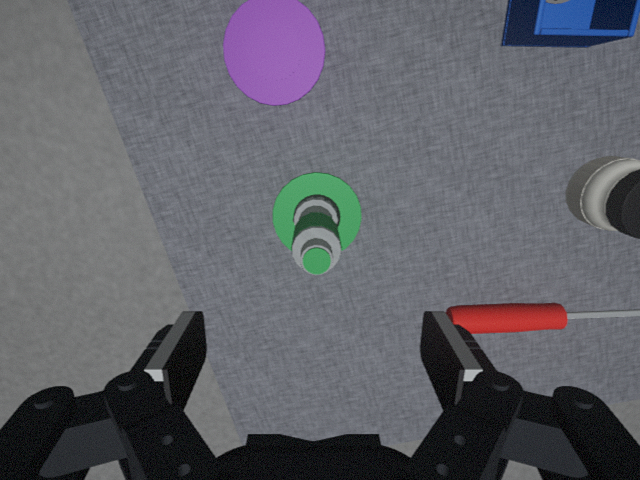

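```bash
python3 -m jog '[{"x":1,"y":20,"z":-4,"ax":0,"ay":0,"az":0,"grip":85},{"x":1,"y":55,"z":-4,"ax":0,"ay":0,"az":0,"grip":85},{"x":1,"y":90,"z":-4,"ax":0,"ay":0,"az":0,"grip":85},{"x":1,"y":112,"z":-4,"ax":0,"ay":0,"az":0,"grip":85},{"x":1,"y":115,"z":-4,"ax":0,"ay":0,"az":0,"grip":85}]';python3 -m jog '[{"x":0,"y":0,"z":0,"ax":0,"ay":0,"az":0,"grip":85},{"x":0,"y":0,"z":0,"ax":0,"ay":0,"az":0,"grip":85},{"x":0,"y":0,"z":0,"ax":0,"ay":0,"az":0,"grip":85},{"x":0,"y":0,"z":0,"ax":0,"ay":0,"az":0,"grip":85}]'; python3 -c "
from h import *
go(440.9,-233.4,63.7,-0.239)"
```

```text
clock: 36.65
eef_pos: [438.4, -233.0, 65.4]
tool_rot: [-1.569, 0.005, -0.24]
force: [-0.2, 0.5, -0.4]
width: 85.0
clock: 37.05
eef_pos: [440.2, -234.6, 68.8]
tool_rot: [-1.571, -0.002, -0.241]
force: [-0.5, 0.3, -0.9]
width: 85.0
t37.05 pos [ 440.2 -234.6   68.8] rot [-1.571 -0.002 -0.241] F [-0.5  0.3 -0.9] w85.0
shift [0.4 5.1 1.4] turn [ 0.    -0.002  0.002]
```

```bash
python3 -m jog '[{"x":0.8,"y":4.5,"z":1,"ax":0,"ay":0,"az":0,"grip":85},{"x":0.8,"y":4.5,"z":1,"ax":0,"ay":0,"az":0,"grip":60},{"x":0.8,"y":4.5,"z":1,"ax":0,"ay":0,"az":0,"grip":36},{"x":0.8,"y":4.5,"z":1,"ax":0,"ay":0,"az":0,"grip":36},{"x":0.8,"y":4.5,"z":1,"ax":0,"ay":0,"az":0,"grip":30}]';python3 -m jog '[{"x":0,"y":0,"z":0,"ax":0,"ay":0,"az":0,"grip":20},{"x":0,"y":0,"z":0,"ax":0,"ay":0,"az":0,"grip":20},{"x":0,"y":0,"z":0,"ax":0,"ay":0,"az":0,"grip":20},{"x":0,"y":0,"z":0,"ax":0,"ay":0,"az":0,"grip":20}]'; python3 -m jog '[{"x":0,"y":-10,"z":0,"ax":0,"ay":0,"az":0,"grip":20},{"x":0,"y":-30,"z":0,"ax":0,"ay":0,"az":0,"grip":20},{"x":0,"y":-65,"z":0,"ax":0,"ay":0,"az":0,"grip":20},{"x":0,"y":-110,"z":0,"ax":0,"ay":0,"az":0,"grip":20},{"x":0,"y":-155,"z":0,"ax":0,"ay":0,"az":0,"grip":20}]';python3 -c "
from h import *
go(671.6,-8.6,218,-0.239)
im=get_image('wrist');cv2.imwrite('pics/w24.png',im['color'][:,:,::-1])"
```

```text
clock: 37.55
eef_pos: [440.6, -233.7, 63.4]
tool_rot: [-1.571, -0.0, -0.241]
force: [-1.4, 0.3, 4.5]
width: 30.7
clock: 37.95
eef_pos: [440.5, -233.7, 63.5]
tool_rot: [-1.571, -0.0, -0.241]
force: [0.1, 0.3, 4.7]
width: 30.7
clock: 38.45
eef_pos: [439.8, -233.3, 219.9]
tool_rot: [-1.571, 0.002, -0.241]
force: [2.2, 0.3, -0.4]
width: 30.6
t38.45 pos [ 439.8 -233.3  219.9] rot [-1.571  0.002 -0.241] F [ 2.2  0.3 -0.4] w30.6
shift [171.4   1.6 273.6] turn [-0.    -0.002 -0.002]
```

View pics/w24.png

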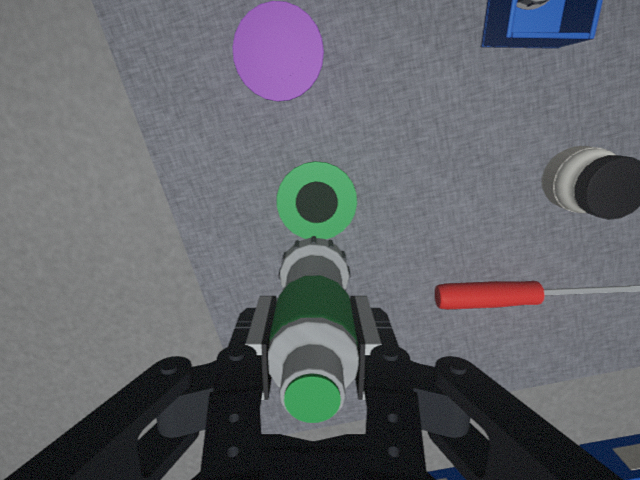

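```bash
python3 -m jog '[{"x":22,"y":0,"z":36,"ax":0,"ay":0,"az":0,"grip":20},{"x":46,"y":0,"z":74,"ax":0,"ay":0,"az":0,"grip":20},{"x":72,"y":0,"z":115,"ax":0,"ay":0,"az":0,"grip":20},{"x":97,"y":0,"z":155,"ax":0,"ay":0,"az":0,"grip":20},{"x":121,"y":0,"z":194,"ax":0,"ay":0,"az":0,"grip":20}]';python3 -m jog '[{"x":24,"y":0,"z":40,"ax":0,"ay":0,"az":0,"grip":20},{"x":44,"y":0,"z":70,"ax":0,"ay":0,"az":0,"grip":20},{"x":50,"y":0,"z":79,"ax":0,"ay":0,"az":0,"grip":20},{"x":50,"y":0,"z":79,"ax":0,"ay":0,"az":0,"grip":20},{"x":50,"y":0,"z":79,"ax":0,"ay":0,"az":0,"grip":20}]'; python3 -m jog '[{"x":0,"y":0,"z":0,"ax":0,"ay":0,"az":0,"grip":20},{"x":0,"y":0,"z":0,"ax":0,"ay":0,"az":0,"grip":20},{"x":0,"y":0,"z":0,"ax":0,"ay":0,"az":0,"grip":20}]';python3 -c "
from h import *
go(671.6,-8.6,63.5,-0.239)
im=get_image('wrist');cv2.imwrite('pics/w25.png',im['color'][:,:,::-1])"
```

```text
clock: 39.0
eef_pos: [605.3, -72.2, 218.5]
tool_rot: [-1.571, 0.0, -0.241]
force: [1.3, -0.1, -1.2]
width: 30.2
clock: 39.5
eef_pos: [670.4, -11.1, 218.2]
tool_rot: [-1.573, 0.001, -0.243]
force: [-0.1, 0.0, -2.1]
width: 30.2
clock: 39.8
eef_pos: [671.2, -10.4, 218.7]
tool_rot: [-1.571, -0.0, -0.243]
force: [-1.6, -0.3, -1.1]
width: 30.7
t39.80 pos [671.2 -10.4 218.7] rot [-1.571 -0.    -0.243] F [-1.6 -0.3 -1.1] w30.7
shift [-1.000e-01  1.552e+02  1.800e+00] turn [-0.    -0.004  0.   ]
```

View pics/w25.png

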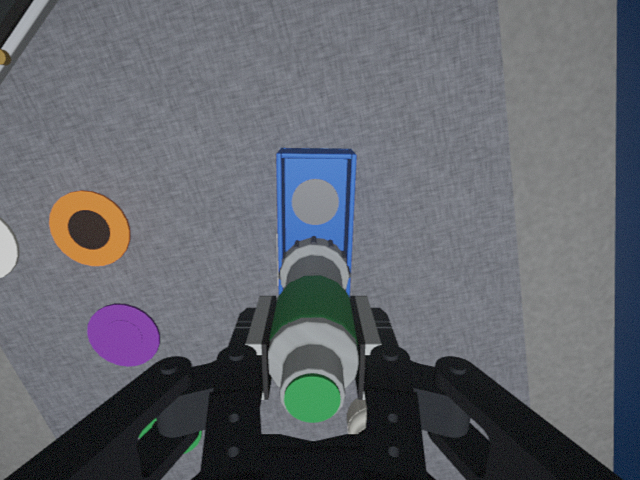

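```bash
python3 -m jog '[{"x":0,"y":20,"z":1.8,"ax":0,"ay":-0.004,"az":0,"grip":20},{"x":0,"y":55,"z":1.8,"ax":0,"ay":-0.004,"az":0,"grip":20},{"x":0,"y":90,"z":1.8,"ax":0,"ay":-0.004,"az":0,"grip":20},{"x":0,"y":120,"z":1.8,"ax":0,"ay":-0.004,"az":0,"grip":20},{"x":0,"y":140,"z":1.8,"ax":0,"ay":-0.004,"az":0,"grip":20}]'; python3 -m jog '[{"x":0,"y":4,"z":0,"ax":0,"ay":0,"az":0,"grip":20},{"x":0,"y":4,"z":0,"ax":0,"ay":0,"az":0,"grip":20},{"x":0,"y":4,"z":0,"ax":0,"ay":0,"az":0,"grip":20},{"x":0,"y":4,"z":0,"ax":0,"ay":0,"az":0,"grip":20},{"x":0,"y":4,"z":0,"ax":0,"ay":0,"az":0,"grip":20}]'; python3 -c "
from h import *
go(671.6,-8.6,63.5,-0.239)"
```

```text
clock: 40.35
eef_pos: [670.8, -7.5, 75.9]
tool_rot: [-1.571, 0.003, -0.237]
force: [-0.0, -0.7, -1.6]
width: 30.5
clock: 40.85
eef_pos: [672.9, -7.6, 75.6]
tool_rot: [-1.57, -0.002, -0.237]
force: [-0.3, 0.9, -1.7]
width: 30.6
t40.85 pos [672.9  -7.6  75.6] rot [-1.57  -0.002 -0.237] F [-0.3  0.9 -1.7] w30.6
shift [-1.  12.1 -1.3] turn [-0.001  0.002  0.002]
```

```bash
python3 -m jog '[{"x":-0.7,"y":4,"z":-1,"ax":0,"ay":0,"az":0,"grip":20},{"x":-0.7,"y":8,"z":-1,"ax":0,"ay":0,"az":0,"grip":20},{"x":-0.7,"y":10.5,"z":-1,"ax":0,"ay":0,"az":0,"grip":20},{"x":-0.7,"y":11.5,"z":-1,"ax":0,"ay":0,"az":0,"grip":20},{"x":-0.7,"y":11.5,"z":-1,"ax":0,"ay":0,"az":0,"grip":20}]'; python3 -c "
from h import *
go(671.6,-8.6,63.5,-0.239)"
```

```text
clock: 41.35
eef_pos: [671.0, -8.4, 63.5]
tool_rot: [-1.57, 0.001, -0.237]
force: [-1.6, 0.2, 7.1]
width: 30.6
t41.35 pos [671.   -8.4  63.5] rot [-1.57e+00  1.00e-03 -2.37e-01] F [-1.6  0.2  7.1] w30.6
shift [ 0.6  0.  -0. ] turn [-0.     0.002 -0.001]
```

```bash
python3 -m jog '[{"x":0,"y":0,"z":0,"ax":0,"ay":0,"az":0,"grip":36},{"x":0,"y":0,"z":0,"ax":0,"ay":0,"az":0,"grip":45},{"x":0,"y":0,"z":0,"ax":0,"ay":0,"az":0,"grip":85},{"x":0,"y":0,"z":0,"ax":0,"ay":0,"az":0,"grip":85},{"x":0,"y":0,"z":0,"ax":0,"ay":0,"az":0,"grip":85}]';python3 -m jog '[{"x":0,"y":-15,"z":0,"ax":0,"ay":0,"az":0,"grip":85},{"x":0,"y":-40,"z":0,"ax":0,"ay":0,"az":0,"grip":85},{"x":0,"y":-80,"z":0,"ax":0,"ay":0,"az":0,"grip":85},{"x":0,"y":-120,"z":0,"ax":0,"ay":0,"az":0,"grip":85},{"x":0,"y":-160,"z":0,"ax":0,"ay":0,"az":0,"grip":85}]'; python3 -m jog '[{"x":-40,"y":0,"z":0,"ax":0,"ay":0,"az":0,"grip":85},{"x":-85,"y":0,"z":0,"ax":0,"ay":0,"az":0,"grip":85},{"x":-130,"y":0,"z":0,"ax":0,"ay":0,"az":0,"grip":85},{"x":-170,"y":0,"z":0,"ax":0,"ay":0,"az":0,"grip":85},{"x":-200,"y":0,"z":0,"ax":0,"ay":0,"az":0,"grip":85}]';python3 -m jog '[{"x":0,"y":0,"z":0,"ax":0,"ay":0,"az":0,"grip":85},{"x":0,"y":0,"z":0,"ax":0,"ay":0,"az":0,"grip":85},{"x":0,"y":0,"z":0,"ax":0,"ay":0,"az":0,"grip":85}]';python3 -c "
from h import *
im=get_image('top');crop(im,160,145,420,310,3,'t3.png')
s=get_image('scene');crop(s,300,135,460,350,4,'s20.png')
"; python3 -c "
import cv2;a=cv2.imread('pics/s20.png');print(a.shape);cv2.imwrite('pics/s21.png',cv2.resize(a,None,fx=.65,fy=.65))"
```

```text
clock: 41.85
eef_pos: [671.2, -8.4, 62.6]
tool_rot: [-1.571, 0.0, -0.237]
force: [0.7, 0.3, -0.1]
width: 84.4
clock: 42.35
eef_pos: [671.1, -8.6, 225.6]
tool_rot: [-1.571, -0.001, -0.237]
force: [1.4, 0.2, -0.1]
width: 84.6
clock: 42.85
eef_pos: [474.2, 39.1, 223.8]
tool_rot: [-1.569, 0.001, -0.237]
force: [0.6, 0.8, 0.6]
width: 85.1
clock: 43.15
eef_pos: [478.5, 38.3, 223.6]
tool_rot: [-1.57, -0.003, -0.237]
force: [0.1, 0.5, -0.1]
width: 85.1
(860, 640, 3)
```

View pics/t3.png

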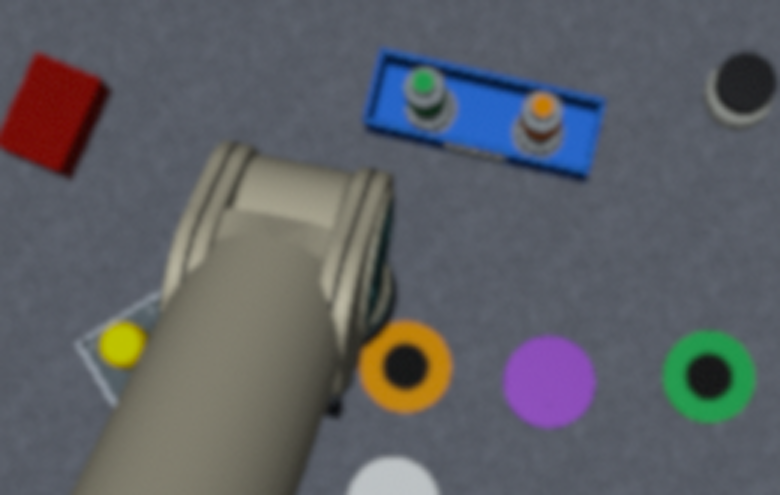

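View pics/s21.png

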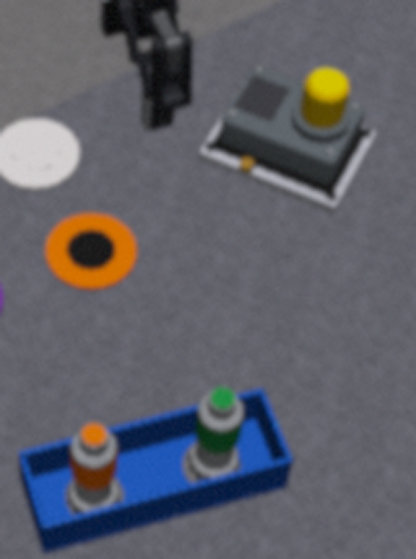

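```bash
python3 -c "
from cell import *
print(read_state()['clock'],finish_job())"
```

```text
the job is handed in; nothing more can be done
43.25 None
```

The job is done and handed in at 43.3 s of the 123 s allowed; `finish_job` gave no verdict.

**What I did:** I stood the green and orange couplings on their own pads while the cap stayed in the tray. I then pressed the cap onto the spigot until the tool stopped moving and the force climbed from 19 to 42 N. That stop came at the height expected for the rim on the boss. After releasing the cap I stood both couplings back in the tray.

**Last checks:**
- **Couplings:** in the top view both discs are within about 0.7 px (1.5 mm) of their starting pixels, and both stand upright and released.
- **Cap:** it stays on the spigot by itself with no brass showing. Its lower edge in the scene picture reads about 1 px higher than the model for fully home. That is within the picture's blur, and the hard stop agrees with fully home.
- **Bystanders and force:** the carton and jar looked unmoved in the last top view. The screwdriver was last seen undisturbed in the wrist picture at 38 s. The gripper was clear of everything, with no force on the tool.

**What did not fit cleanly:**
- The first guess for the cap over the spigot was off, giving about 4 N sideways. I moved it roughly 2.5 mm while lowering it, and the side force faded.
- The gripper read 30.5 mm on the 33 mm sleeves, but both couplings were held firmly throughout.

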